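# Hold the long bearing block in the bolting jig for the fitter

### The arm

A 6-joint arm with a two-finger parallel gripper is mounted at the origin on a cart in front of the work surface, level with it; the furniture and walls round the work are solid. World frame = base frame: x ahead of the robot, y to its left, z up, the work surface at z = 0. Lengths are in m, angles in rad, forces in N, time in s.
With the tool pointing down it reaches from about 0.375 to 0.9 m from the base axis. Payload 3.1 kg.
Tool frame: the origin (TCP) lies at the very end of the fingers, on their centre line; the grasp point (between the pads) lies 19 mm behind it; z points along the fingers, y is the direction in which the jaws open and shut (so a half turn about z gives the same grasp; the last joint's range is limited). The gripper opens to 87 mm and grips with 3 to 60 N. Pads are 19 mm wide; open, the fingers measure 117 mm over their backs; the gripper's body (75 mm by 190 mm) begins 51 mm behind the grasp point.
Start: joints at [0.942, 0.527, 1.433, -0, 1.181, -0.178], TCP at [0.272, 0.563, 0.223] pointing down, gripper open.
Joint ranges: [-3.08, 3.08], [-0.75, 2.2], [0.22, 2.44], [-1.43, 4.57], [0, 2.65], [-2.85, 2.85]. Speed limits (rad/s): [2.79, 2.79, 3.14, 3.14, 3.14, 3.14].

### API

Orientations are given as a unit quaternion [x, y, z, w].
In Python, from rig import robot gives the robot as it stands.
- The arm moves only by the tool arm_command, never from a script. Its argument "targets" is a list of rows, each a list of 5 numbers: the shift along the tool's x, y, z in cm, then the turn about the tool's z in rad, then the finger opening in cm, from 0 to 8.7. In form: [[dx, dy, dz, spin, hand], ...]. A call has 1 to 5 rows; each row is the pose to reach, as a shift and turn from the pose commanded when the call began, along the tool's axes at that moment; what a row does not reach only later rows make up. A row lasts 1/8 s, in which the tool goes at most 62.5 mm and 10.7 degrees, less where a joint would pass 70% of its speed; a pose out of reach is approached as far as the arm can. A call with a gripper value outside its range is refused whole. The fingers move at their own pace and stop on an object; "newtons" is the grip in N (left out, the last holds). Time passes only in rows, so rows that repeat a pose let the fingers close. It gives the time, the measured TCP pose, the force and the opening at its end, in the units of the state.
- robot.get_obs(): the state, without advancing time (a new reading comes with each control period).
- robot.camera(name): name is "scene" or "top" or "wrist"; returns (picture, depth): 420x560x3 uint8, red, green, blue; 420x560 float32, m along the optical axis (not along the pixel's ray), 0 where there is no reading.
- robot.camera_model(name): a dict with "mtx" (3x3 intrinsics, pixels), "k1" (the pictures are not rectified: a ray, as slopes to the right and down, at radius r is drawn at 1 + k1 r^2 times it, then the intrinsics apply), "extrinsics" (4x4, takes a point from world to camera coordinates). Camera axes: x right, y up, looking along -z (the intrinsics and any distortion apply to the point x, -y, -z); pixel columns grow to the right and rows downward; lengths in m; the calibration is good to about 2 mm. A picture is of the moment at which its call begins: read the wrist's pose just before it. camera_model takes no time and is no camera call; for the wrist camera it gives the pose at the moment of the call.
- robot.hand_in(): hands the job in, once; it reports no verdict.
The state is a dict: "time": time; "q": joint angles; "joint_velocities": joint speeds; "joint_torque": joint torques, N m; "position": TCP position; "tool_rot": TCP orientation; "ft_force": force on the tool from outside, world axes, zero at the start; "moment": the same for the moment, N m; "grip_width": finger opening in m.
Only numpy, scipy, OpenCV 4.12 (cv2) and the standard library are available. Lean on these libraries where they do the work, as an engineer would, in place of code of your own. Each camera call takes 0.05 s, during which the arm holds its last target.

### The job

A fitter is about to bolt the long bearing block down in the bolting jig and needs a third hand. Pull the black grip of the jig's size slide out to its end stop, the setting for the long block, then set the long bearing block down flat on the jig plate, one foot end up against the slide's steel stop and its flat face squarely against the sprung steel rail, and push the rail back with a steady 6 to 13 N, so that its pointer stands in the green mark. Finish while still holding the block and pushing it like that, without letting go; leave the short block and the other things on the bench where they are.

Things in the scene. Friction and masses are not known exactly. Their poses are not given: they have to be found in the camera images.
- jig: Jig fixed to the bench: aluminium plate, top 12 mm above the bench. Origin at bench level (z 0) under the middle of the long block's place; jig +x points away from the robot to the rail, +y left, z up. Plate: x -32 to +92, y -148 to +78 mm. A blue back block (x 67 to 85 mm, 52 mm above the bench) stands behind the rail; a red strip with a green middle lies under the pointer at the rail's left end
- size_slide (a joint): Position of the jig's size slide, m: 0 = shortest setting (stop face at y -15 mm in the jig frame), grows as it slides along jig -y (to the right), 0.040 = end stop, for the long block (stop face at y -55 mm). It moves against about 2 N of friction and stays where it is left
- slide_grip (a point): Middle of the gripping part of the upright black grip on the size slide: 16 mm thick along jig y, 24 mm along jig x; this point lies 58 mm above the bench, the grip's top 66 mm, the top of the grey carriage under it 31 mm. The grip stands 32 mm behind (jig -y of) the stop face; the carriage reaches 14 mm beyond the grip's middle on the -y side. Jig x of this point is +6 mm
- stop_face (a point): Middle of the steel stop face of the size slide, which looks along jig +y; 44 mm wide along jig x (jig x -16 to +28 mm), 18 mm high from the plate. The slide's grip and carriage lie on its -y side
- rail (a joint): How far the sprung rail is pushed back along jig +x, m: 0 at rest, 0.014 at its hard end. Springs: push in N = 2.7 + 900 x value, so 6 to 13 N is 0.0037 to 0.0114, the middle 0.0075; the pointer is over the green mark from about 0.004 to 0.011
- rail_face (a point): Middle of the front face of the sprung steel rail (it moves with the rail), at jig x +32 mm at rest, jig y 0, 31 mm above the bench. The face looks along jig -x; the rail is 120 mm long along jig y (-58 to +62 mm), from 14 to 48 mm above the bench
- long_block: Long bearing block, light grey casting, brass bush, 0.3 to 0.6 kg: foot 110 mm (its y) x 32 (x) x 12 mm high; mid-way an upright body 40 mm wide (y), 32 deep (x), flat-sided 12 to 45 mm, rounded top at 60, 7 mm nipple to 64 mm; bore along x, 40 mm up. Origin: middle of underside, z up. Both ends and both flat x faces are alike. Gripped across the body along y, 35 mm of foot shows each side
- short_block: The short bearing block: same casting but the foot is only 80 mm long. Not wanted now, leave it. Same axes and origin
- hex_key: Black hex key, 29 x 83 x 5 mm, lying loose on the bench at the left of the jig; leave it. Origin in the middle of its underside
- oil_can: White oil bottle with a red spout, 53 mm across, 173 mm high, standing behind the press; leave it. Origin at the middle of its foot
- brass_hammer: Small brass hammer, 64 x 203 x 24 mm, lying far right, beyond the press; leave it. Origin in the middle of its underside
- press_a: Tall green hand press, a fixed obstacle between the arm's start (right of it) and the work (left of it): base 300 x 196 mm, spindle and top cap to 825 mm high, lever ball on its right at 0.2 m from the robot's axis in x. Origin on the bench under its middle. Do not sweep the arm through it: raise the arm upright first, then swing across to the left and come down
Mind the look-alikes: they are no part of the job. Leave any orange look-alike of the long_block alone.

How it is judged:
By the outcome, as a careful person would: the job done as asked, in the order asked, and still so for the second after the job is handed in, while the arm keeps its last pose, push and grip.
It also fails if it takes over 72 s, if anything falls off the work surface, if the arm or the gripper's body presses on something with over 40 N, if the wrist force passes 120 N, or if a joint passes its speed limit or range.

## Working session

There is one attempt and no reset: what is moved stays moved. The work goes in short steps, Python scripts to look and compute and a tool call to move; the robot and the scene stay as the last step left them, time stands still between calls to the robot, and variables do not carry over. Pictures are saved under pics/ and viewed, and the job is handed in when it is done.

Besides the shell and the picture viewer there is one more tool, called after "Request:" by a JSON object that holds its "fn" and its "kwargs". arm_command: Moves the arm, as the interface text tells. Its arguments: {"type":"object","properties":{"targets":{"type":"array","items":{"type":"array","items":{"type":"number"}}},"newtons":{"type":"number"}},"required":["targets"]}

```bash
mkdir -p pics; ls
cat > h.py <<'E'
import numpy as np,cv2
from rig import robot
from scipy.spatial.transform import Rotation as R
def cap(n,tag):
    m=robot.camera_model(n); p,d=robot.camera(n)
    cv2.imwrite(f'pics/{tag}.png',p[:,:,::-1]); np.savez(f'pics/{tag}.npz',p=p,d=d,mtx=m['mtx'],k1=m['k1'],E=m['extrinsics'])
    return load(tag)
def load(tag): return np.load(f'pics/{tag}.npz')
def rays(s,uv):
    K=s['mtx'];k=float(s['k1']);uv=np.atleast_2d(np.float64(uv))
    n=cv2.undistortPoints(uv[:,None],K,np.array([k,0,0,0,0.]))[:,0]
    return n
def onplane(s,uv,z):
    n=rays(s,uv);E=s['E'];Rm=E[:3,:3];t=E[:3,3];c=-Rm.T@t
    d=np.c_[n[:,0],-n[:,1],-np.ones(len(n))]@Rm
    return c+d*((z-c[2])/d[:,2])[:,None]
def cloud(s,uv=None):
    d=s['d']
    if uv is None:
        v,u=np.nonzero(d>0);uv=np.c_[u,v]
    uv=np.atleast_2d(uv);n=rays(s,uv);D=d[uv[:,1].astype(int),uv[:,0].astype(int)]
    E=s['E'];P=np.c_[n[:,0]*D,-n[:,1]*D,-D]
    return (P-E[:3,3])@E[:3,:3]
def proj(s,P):
    E=s['E'];c=np.atleast_2d(P)@E[:3,:3].T+E[:3,3];x=c[:,0]/-c[:,2];y=-c[:,1]/-c[:,2]
    f=1+float(s['k1'])*(x*x+y*y);K=s['mtx'];return np.c_[K[0,0]*x*f+K[0,2],K[1,1]*y*f+K[1,2]]
def st():
    o=robot.get_obs();print('t',round(o['time'],3),'pos',np.round(o['position'],4),'F',np.round(o['ft_force'],2),'w',round(o['grip_width'],4),'q',np.round(o['q'],3));
    M=R.from_quat(o['tool_rot']).as_matrix();print(np.round(M,3).tolist());return o,M
E
python3 -c "
from h import *
st()
for n in ['scene','top','wrist']:
    s=cap(n,n+'0');print(n,s['k1'],-s['E'][:3,:3].T@s['E'][:3,3])
"
```

```text
pics
t 0.0 pos [0.2718 0.562  0.2216] F [ 0.06 -0.13 -0.01] w 0.0873 q [ 0.942  0.528  1.434 -0.     1.181 -0.178]
[[-0.9, 0.436, -0.001], [0.436, 0.9, -0.002], [0.0, -0.002, -1.0]]
scene -0.13734328791274222 [0.74400368 0.57063733 1.08669063]
top -0.0835912445985418 [ 0.34341697 -0.03298247  1.85877087]
wrist -0.019039806400825237 [0.21273553 0.59077907 0.384374  ]
```

View pics/scene0.png

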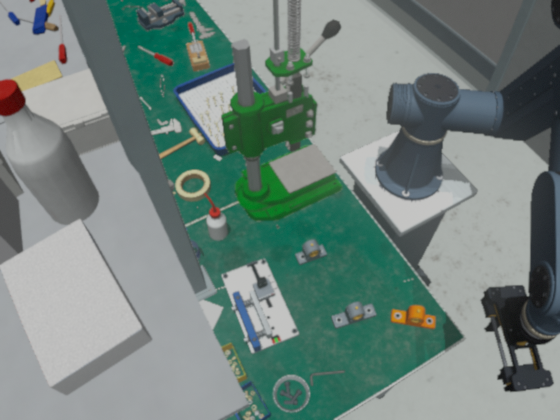

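View pics/top0.png

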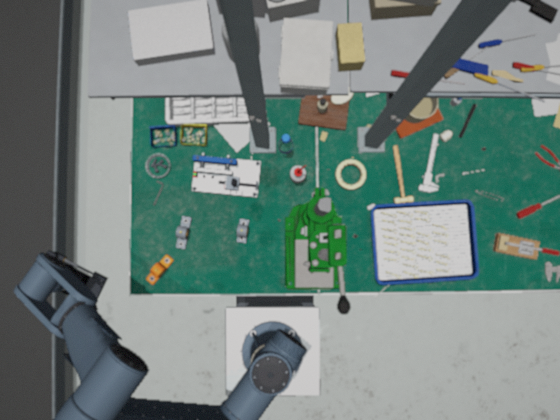

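View pics/wrist0.png

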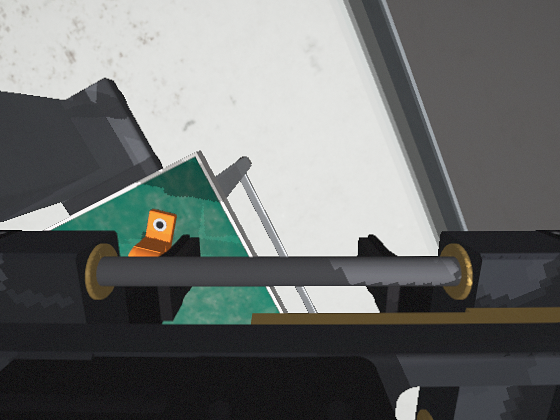

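The scene view shows the jig around (260,300). There are two grey blocks, at (353,314) and (312,250), and an orange look-alike at (413,317). The press stands to the right, and the arm is already on the work side of it. Next I'll measure and enlarge.

```bash
python3 -c "
from h import *
s=load('scene0');p=s['p'][:,:,::-1]
cv2.imwrite('pics/c1.png',cv2.resize(p[230:360,200:400],None,fx=4,fy=4,interpolation=cv2.INTER_CUBIC))
t=load('top0');p=t['p'][:,:,::-1]
cv2.imwrite('pics/c2.png',cv2.resize(p[140:290,140:290],None,fx=4,fy=4,interpolation=cv2.INTER_CUBIC))
for n in ['scene0','top0']:
    s=load(n);P=cloud(s)
    v,u=np.nonzero(s['d']>0)
    m=(P[:,2]>.004)&(P[:,2]<.075)&(P[:,0]>.25)&(P[:,0]<.9)&(P[:,1]>-.0)&(P[:,1]<.6)
    im=np.zeros(s['d'].shape,np.uint8);im[v[m],u[m]]=255
    k,l,stt,c=cv2.connectedComponentsWithStats(im)
    for i in range(1,k):
        if stt[i,4]<60: continue
        q=P[(im[v,u]>0)&(l[v,u]==i)]
        print(n,stt[i],np.round(q.mean(0),3),cv2.minAreaRect(np.float32(q[:,:2]*1000)),np.round(q[:,2].max(),3))
"
```

```text
scene0 [294 239  33  28 474] [0.415 0.105 0.03 ] ((408.28125, 99.46869659423828), (81.83467864990234, 71.69261169433594), 33.71856689453125) 0.067
scene0 [ 217  257   82  101 4247] [0.601 0.166 0.021] ((596.94287109375, 156.89263916015625), (245.5558624267578, 146.97325134277344), 85.81746673583984) 0.07
scene0 [190 269  27  36 469] [0.704 0.055 0.022] ((695.0425415039062, 52.69111633300781), (96.06881713867188, 53.32078552246094), 50.13528823852539) 0.075
scene0 [382 296  52  35 706] [0.292 0.378 0.026] ((291.79290771484375, 367.3143005371094), (79.27989959716797, 127.04996490478516), 2.755013942718506) 0.066
scene0 [329 301  49  27 667] [0.41  0.304 0.028] ((399.7221374511719, 303.0350646972656), (40.665645599365234, 129.37783813476562), 79.60563659667969) 0.065
scene0 [221 342  30  42 273] [0.717 0.264 0.016] ((711.9091186523438, 261.6380920410156), (109.14005279541016, 36.8947639465332), 89.37162017822266) 0.045
scene0 [308 368  26   9  61] [0.55  0.382 0.005] ((548.865478515625, 381.4126281738281), (14.681001663208008, 61.00773239135742), 73.23519134521484) 0.009
scene0 [270 373
[... 1142 characters left out ...]
2.30270385742188), (37.584136962890625, 52.911746978759766), 55.90305709838867) 0.017
top0 [152 242  16  14  64] [0.348 0.383 0.007] ((346.52496337890625, 386.3658447265625), (53.28941345214844, 42.066776275634766), 71.4406967163086) 0.015
top0 [250 247  22  15  64] [0.331 0.032 0.007] ((327.7150573730469, 34.071495056152344), (41.317893981933594, 71.89620971679688), 8.185150146484375) 0.014
top0 [143 253  37  26 384] [0.288 0.372 0.024] ((291.8840026855469, 375.84637451171875), (81.62028503417969, 127.03025817871094), 5.241060733795166) 0.069
top0 [129 263  18  15  60] [0.276 0.456 0.007] ((274.4866943359375, 457.5146484375), (33.45446014404297, 65.41453552246094), 37.846771240234375) 0.013
```

```bash
sleep 1; ls pics
```

```text
c1.png
c2.png
scene0.npz
scene0.png
top0.npz
top0.png
wrist0.npz
wrist0.png
```

View pics/c1.png

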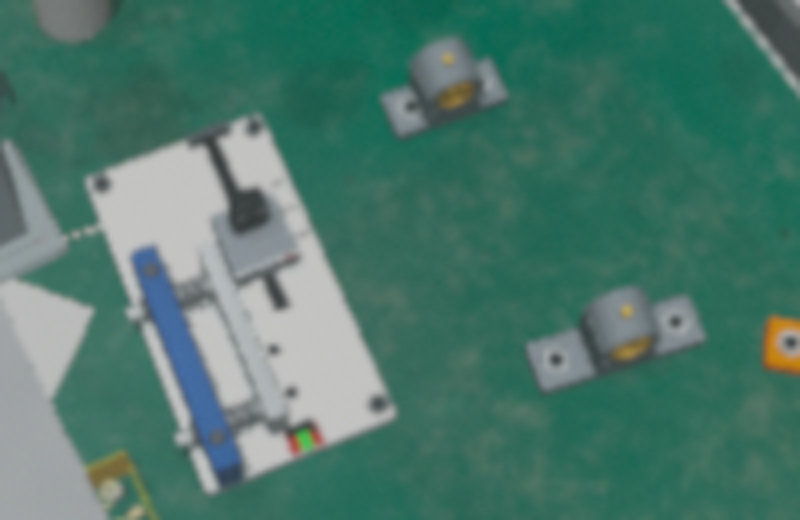

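View pics/c2.png

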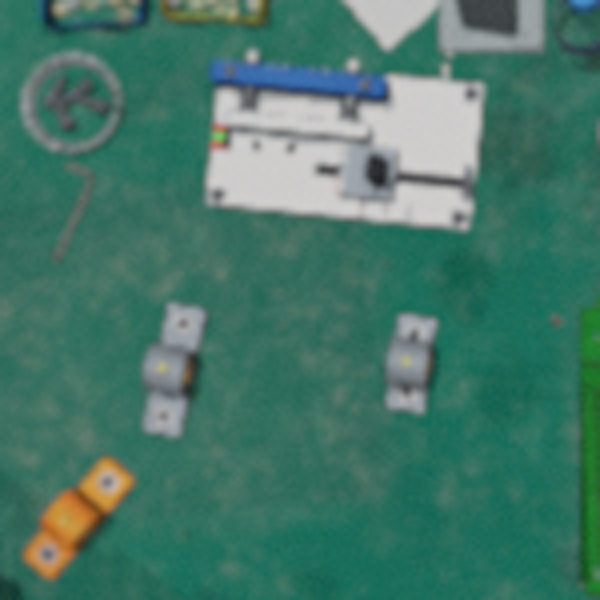

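The long-foot grey block is at scene (353,314) / top (183,232). The short-foot one is at scene (312,250) / top (243,231). The left-hand grey block fits the long block. I'll measure its foot and the plate in both views.

```bash
cat > m.py <<'E'
from h import *
def comp(mask,seed):
    k,l,s,c=cv2.connectedComponentsWithStats(mask.astype(np.uint8));
    d=[np.min(np.hypot(*(np.argwhere(l==i)-np.array(seed)[::-1]).T)) if s[i,4]>40 else 1e9 for i in range(1,k)]
    return l==1+int(np.argmin(d))
for n,seedp,blk in [('scene0',(275,290),[(337,321),(369,310)]),('top0',(205,190),[(186,221),(181,244)])]:
    s=load(n);p=s['p'].astype(int);hsv=cv2.cvtColor(s['p'],cv2.COLOR_RGB2HSV)
    P=cloud(s);X=np.zeros(s['d'].shape+(3,));v,u=np.nonzero(s['d']>0);X[v,u]=P
    ok=(X[...,0]>.3)&(X[...,0]<.9)&(X[...,1]>0)&(X[...,1]<.5)
    print('med plate z',np.median(X[...,2][(hsv[...,1]<30)&(hsv[...,2]>190)&ok]))
    m=comp((hsv[...,1]<35)&(hsv[...,2]>170)&ok&(X[...,2]<.05),seedp)
    uv=np.argwhere(m)[:,::-1];W=onplane(s,uv,.012)
    r=cv2.minAreaRect(np.float32(W[:,:2]*1000));print(n,'plate',r,np.round(cv2.boxPoints(r)).tolist())
    vis=s['p'][:,:,::-1].copy();vis[m]=(255,0,255)
    for b in blk:
        mb=comp((hsv[...,1]<75)&(hsv[...,2]>75)&ok,b)
        uv=np.argwhere(mb)[:,::-1];vis[mb]=(0,0,255)
        W=onplane(s,uv,.012);r=cv2.minAreaRect(np.float32(W[:,:2]*1000));print(' blk',r,np.round(cv2.boxPoints(r)).tolist())
    a=(230,360,200,400) if n[0]=='s' else (140,290,140,290)
    cv2.imwrite(f'pics/v_{n}.png',cv2.resize(vis[a[0]:a[1],a[2]:a[3]],None,fx=4,fy=4,interpolation=0))
E
python3 m.py
```

```text
med plate z 0.5614252909948106
scene0 plate ((599.3682250976562, 157.74111938476562), (223.39703369140625, 123.18814086914062), 84.17784881591797) [[527.0, 53.0], [649.0, 40.0], [672.0, 263.0], [549.0, 275.0]]
 blk ((404.98114013671875, 294.857177734375), (50.50566864013672, 112.6003189086914), 78.47003936767578) [[345.0, 281.0], [455.0, 259.0], [465.0, 308.0], [355.0, 331.0]]
 blk ((404.98114013671875, 294.857177734375), (50.50566864013672, 112.6003189086914), 78.47003936767578) [[345.0, 281.0], [455.0, 259.0], [465.0, 308.0], [355.0, 331.0]]
med plate z 0.022233100019960594
top0 plate ((566.7423095703125, 157.59078979492188), (224.642822265625, 60.06293487548828), 84.04693603515625) [[525.0, 49.0], [585.0, 43.0], [608.0, 266.0], [549.0, 272.0]]
 blk ((406.41326904296875, 303.6319580078125), (46.586517333984375, 114.5841064453125), 78.01529693603516) [[346.0, 293.0], [458.0, 269.0], [467.0, 315.0], [355.0, 338.0]]
 blk ((406.41326904296875, 303.6319580078125), (46.586517333984375, 114.5841064453125), 78.01529693603516) [[346.0, 293.0], [458.0, 269.0], [467.0, 315.0], [355.0, 338.0]]
```

```bash
cat >> h.py <<'E'
def delta(P,yaw_y=None):
    """tool-frame delta (cm) to world P; spin so tool y lies on world angle yaw_y (deg), mod 180"""
    o,M=st();d=M.T@(np.array(P)-o['position'])*100
    s=None
    if yaw_y is not None:
        a=np.degrees(np.arctan2(M[1,1],M[0,1]));e=(yaw_y-a+90)%180-90;s=-np.radians(e)
    print('delta cm',np.round(d,2),'spin',s);return d,s
E
python3 -c "
from h import *
delta([.574,.148,.222],84.2)
w=load('wrist0')
print(proj(w,[[.272,.562,.222],[.272,.562,.05]]),onplane(w,[[280,210],[280,100],[280,230]],0.))
s=load('scene0');P=cloud(s);m=(P[:,0]>.5)&(P[:,0]<.65)&(P[:,1]>0.05)&(P[:,1]<.3)&(P[:,2]>.056)&(P[:,2]<.075)
print(P[m].mean(0),m.sum(),P[m].min(0),P[m].max(0))
"
```

```text
t 0.15 pos [0.272  0.5621 0.2218] F [-0.18 -0.01 -0.84] w 0.087 q [ 0.941  0.528  1.434 -0.     1.181 -0.178]
[[-0.9, 0.436, -0.001], [0.436, 0.9, -0.001], [0.0, -0.002, -1.0]]
delta cm [-4.523e+01 -2.411e+01  1.000e-02] spin -0.3495771624825437
[[278.97828819 252.80546119]
 [278.98399368 192.69319803]] [[0.30148411 0.54911422 0.        ]
 [0.18239337 0.60682087 0.        ]
 [0.32538037 0.53753623 0.        ]]
[0.57685114 0.12946946 0.06345788] 62 [0.55925899 0.12057665 0.05604411] [0.6488467  0.14467946 0.07027174]
```

View pics/v_scene0.png

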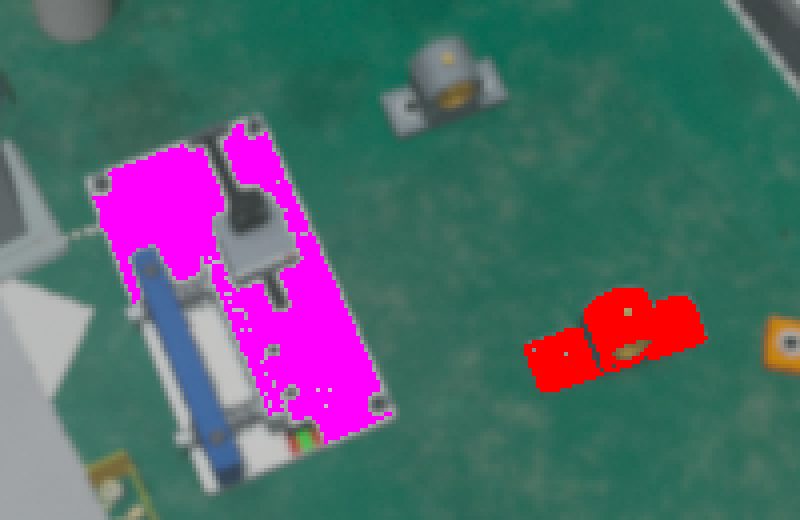

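Mask check: the plate is in magenta and the long block in red, and both outlines are good. I'll move over the jig first.

Request:
{"fn": "arm_command", "kwargs": {"targets": [[-5,-2.7,-1,0,8.7],[-10,-5.3,-2,0,8.7],[-15,-8,-3,0,8.7],[-20,-10.7,-3,0,8.7],[-25,-13.3,-3,0,8.7]]}}

```text
time: 0.78
position: [0.4401, 0.3324, 0.2526]
tool_rot: [0.223, 0.975, 0.0, 0.0]
ft_force: [0.3, -0.4, 0.6]
grip_width: 0.0867
```

Request:
{"fn": "arm_command", "kwargs": {"targets": [[-4,-2.2,0,-0.07,8.7],[-8,-4.4,0,-0.14,8.7],[-12,-6.6,0,-0.21,8.7],[-16,-8.8,0,-0.28,8.7],[-20,-11,0,-0.35,8.7]]}}

```text
time: 1.4
position: [0.572, 0.1464, 0.2523]
tool_rot: [0.049, 0.999, 0.0, -0.0]
ft_force: [1.2, 0.8, 0.1]
grip_width: 0.0869
```

Request:
{"fn": "arm_command", "kwargs": {"targets": [[0,0,0,0,5],[0,0,0,0,5],[0,0,0,0,5]]}}

```text
time: 1.78
position: [0.5704, 0.1489, 0.2524]
tool_rot: [0.05, 0.999, 0.0, -0.001]
ft_force: [-0.1, -0.2, -1.2]
grip_width: 0.065
```

```bash
python3 -c "
from h import *
st();s=cap('wrist','w1')
"
```

```text
t 1.775 pos [0.5704 0.1489 0.2524] F [-0.1  -0.19 -1.23] w 0.065 q [ 0.066  0.447  1.489  0.     1.206 -1.406]
[[-0.995, 0.099, -0.001], [0.099, 0.995, 0.0], [0.001, 0.0, -1.0]]
```

View pics/w1.png

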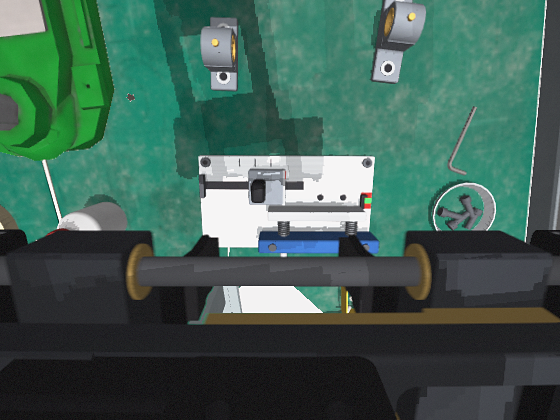

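The wrist view shows the plate at columns 200–375, rows 155–247. The grip is at (259,190), the rail at about row 208 and the pointer mark at (367,200). I'll take measurements from here.

```bash
python3 -c "
from h import *
s=load('w1');p=s['p'][:,:,::-1]
cv2.imwrite('pics/w1c.png',cv2.resize(p[140:260,190:385],None,fx=4,fy=4,interpolation=cv2.INTER_CUBIC))
hsv=cv2.cvtColor(s['p'],cv2.COLOR_RGB2HSV)
m=((hsv[...,1]<40)&(hsv[...,2]>120)).astype(np.uint8);m[230:]=0;m[:150]=0;m[:,:195]=0;m[:,382:]=0
for name,z,z0,z1 in [('grip',.066,.05,.075),('carr',.031,.025,.04),('plate',.012,.006,.02)]:
    P=cloud(s);v,u=np.nonzero(s['d']>0)
    k=(P[:,2]>z0)&(P[:,2]<z1)&(u>195)&(u<382)&(v>150)&(v<230)
    q=P[k];r=cv2.minAreaRect(np.float32(q[:,:2]*1000));print(name,k.sum(),np.round(q.mean(0),4),np.round(np.median(q[:,2]),4),r,np.round(cv2.boxPoints(r),1).tolist(),u[k].min(),u[k].max(),v[k].min(),v[k].max())
"
```

```text
grip 336 [0.5719 0.1286 0.0642] 0.0661 ((602.73681640625, 173.532958984375), (136.72369384765625, 42.11051940917969), 65.2291030883789) [[555.0, 120.30000305175781], [593.2000122070312, 102.5999984741211], [650.5, 226.8000030517578], [612.2999877929688, 244.39999389648438]] 251 361 181 220
carr 1420 [0.5829 0.1531 0.0317] 0.0311 ((588.2557983398438, 148.84564208984375), (207.9302978515625, 72.03764343261719), 62.43269729614258) [[508.20001220703125, 73.4000015258789], [572.0999755859375, 40.0], [668.2999877929688, 224.3000030517578], [604.4000244140625, 257.70001220703125]] 199 364 169 229
plate 9634 [0.5795 0.1539 0.0125] 0.0125 ((585.637939453125, 156.628173828125), (226.56027221679688, 99.03751373291016), 83.94409942626953) [[524.4000244140625, 49.20000076293945], [622.9000244140625, 38.79999923706055], [646.7999877929688, 264.1000061035156], [548.2999877929688, 274.5]] 198 374 155 229
```

View pics/w1c.png

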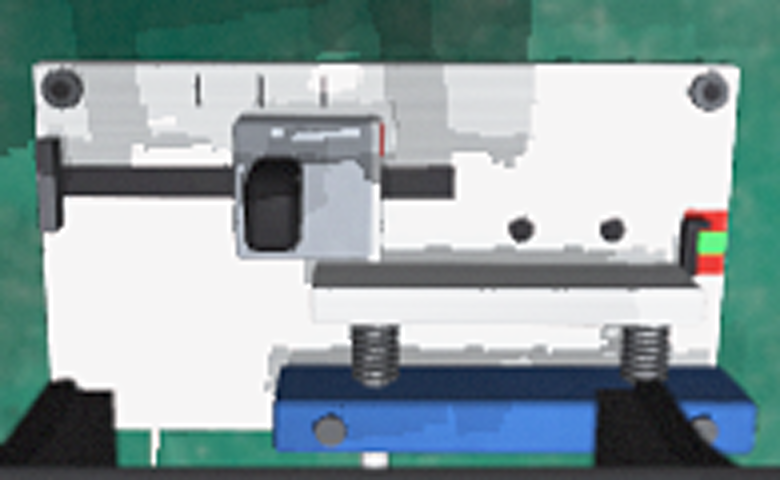

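```bash
python3 -c "
from h import *
s=load('w1');P=cloud(s);v,u=np.nonzero(s['d']>0)
print(onplane(s,[[198,155.8],[375,156.5]],.012))
k=(P[:,2]>.062)&(P[:,2]<.07)&(u>245)&(u<272)&(v>172)&(v<210);q=P[k]
print('grip top',k.sum(),q.mean(0),cv2.minAreaRect(np.float32(q[:,:2]*1000)))
k=(P[:,2]>.028)&(P[:,2]<.034)&(u>245)&(u<292)&(v>165)&(v<206);q=P[k]
r=cv2.minAreaRect(np.float32(q[:,:2]*1000));print('carr top',k.sum(),q.mean(0),r,cv2.boxPoints(r).tolist())
k=(P[:,2]>.044)&(P[:,2]<.051)&(u>260)&(u<372)&(v>198)&(v<222);q=P[k]
r=cv2.minAreaRect(np.float32(q[:,:2]*1000));print('rail top',k.sum(),q.mean(0),r,cv2.boxPoints(r).tolist())
"
```

```text
[[0.52569375 0.05007903 0.012     ]
 [0.54934955 0.27456211 0.012     ]]
grip top 278 [0.56998761 0.12476911 0.06616083] ((570.427978515625, 124.5648422241211), (14.940193176269531, 23.429256439208984), 83.41361999511719)
carr top 931 [0.56982756 0.13764353 0.03083771] ((571.7411499023438, 133.4848175048828), (46.030433654785156, 43.33657455444336), 84.17906188964844) [[547.850341796875, 112.78587341308594], [590.9635009765625, 108.39067077636719], [595.6319580078125, 154.1837615966797], [552.518798828125, 158.57896423339844]]
rail top 980 [0.60933257 0.19116197 0.04824874] ((609.5574340820312, 191.63699340820312), (119.0166015625, 11.840047836303711), 84.2420883178711) [[597.6970825195312, 133.02285766601562], [609.4773559570312, 131.83499145507812], [621.4177856445312, 250.25112915039062], [609.6375122070312, 251.43899536132812]]
```

The jig origin comes out near (0.572,0.194), with its y axis at 84.1°. The grip is at (0.570,0.1247), so the slide stands at about 22 mm with 18 mm still to go. The plate length, rail length and grip size all check against the given sizes.

Request:
{"fn": "arm_command", "kwargs": {"targets": [[-0.1,-1.2,5,0,4.5],[-0.2,-2.4,10,0,4.5],[-0.2,-2.4,14,0,4.5],[-0.2,-2.4,15.5,0,4.5],[-0.2,-2.4,15.5,0,4.5]]}}

```text
time: 2.45
position: [0.5706, 0.1243, 0.0972]
tool_rot: [0.05, 0.999, -0.0, -0.001]
ft_force: [0.5, 0.1, 0.8]
grip_width: 0.0447
```

```bash
python3 -c "
from h import *
delta([.570,.1247,.039],84.1);s=cap('wrist','w2')
"
```

```text
t 2.45 pos [0.5706 0.1243 0.0972] F [0.51 0.12 0.82] w 0.0447 q [ 0.023  0.642  1.642  0.     0.859 -1.448]
[[-0.995, 0.1, -0.001], [0.1, 0.995, 0.0], [0.001, -0.0, -1.0]]
delta cm [0.06 0.03 5.82] spin 0.0031011985396924937
```

View pics/w2.png

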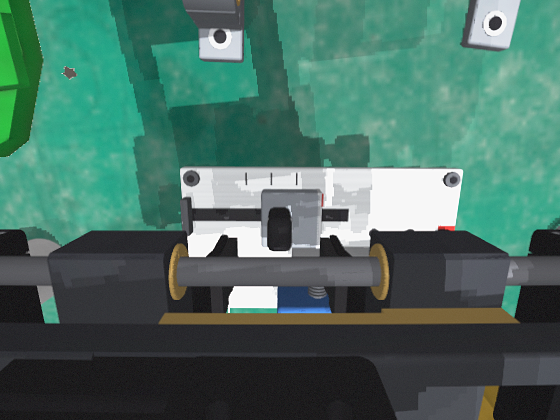

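The grip, at (279,228), is centred between the fingers at (225,..) and (337,..). I'll descend and close.

Request:
{"fn": "arm_command", "kwargs": {"targets": [[0.1,0,3,0,4.5],[0.1,0,5.8,0,4.5],[0.1,0,5.8,0,4.5],[0.1,0,5.8,0,0.8],[0.1,0,5.8,0,0.8]], "newtons": 25}}

```text
time: 3.12
position: [0.5714, 0.1239, 0.0413]
tool_rot: [0.05, 0.999, 0.0, 0.002]
ft_force: [0.3, -0.2, -0.3]
grip_width: 0.0321
```

Request:
{"fn": "arm_command", "kwargs": {"targets": [[0,0,0,0,0.8],[0,0,0,0,0.8],[0,0,0,0,0.8],[0,0,0,0,0.8]]}}

```text
time: 3.62
position: [0.5705, 0.124, 0.0403]
tool_rot: [0.051, 0.999, 0.0, 0.001]
ft_force: [0.2, 1.6, 6.1]
grip_width: 0.0159
```

Request:
{"fn": "arm_command", "kwargs": {"targets": [[0,-0.4,0,0,0.8],[0,-0.8,0,0,0.8],[0,-1.2,0,0,0.8],[0,-1.6,0,0,0.8],[0,-1.6,0,0,0.8]]}}

```text
time: 4.25
position: [0.5689, 0.1078, 0.0403]
tool_rot: [0.051, 0.999, 0.0, 0.001]
ft_force: [-1.3, -0.3, 6.1]
grip_width: 0.0159
```

Request:
{"fn": "arm_command", "kwargs": {"targets": [[0,-0.1,0,0,0.8],[0,-0.2,0,0,0.8],[0,-0.3,0,0,0.8],[0,-0.3,0,0,0.8]]}}

```text
time: 4.75
position: [0.5687, 0.1064, 0.0403]
tool_rot: [0.051, 0.999, 0.001, 0.001]
ft_force: [-0.1, 6.3, 4.7]
grip_width: 0.0162
```

Request:
{"fn": "arm_command", "kwargs": {"targets": [[0,-0.1,0,0,0.8],[0,-0.2,0,0,0.8],[0,-0.3,0,0,0.8],[0,-0.3,0,0,0.8]]}}

```text
time: 5.25
position: [0.5687, 0.1063, 0.0402]
tool_rot: [0.052, 0.999, 0.003, 0.001]
ft_force: [1.5, 16.4, 4.9]
grip_width: 0.0158
```

The force rises to 16 N with no more movement, so the slide is at its end stop. Travel was 17.7 mm against 18 predicted. I'll relax the pull, open, rise and check.

Request:
{"fn": "arm_command", "kwargs": {"targets": [[0,0.2,0,0,0.8],[0,0.2,0,0,4.5],[0,0.2,0,0,4.5],[0,0.2,0,0,4.5],[0,0.2,0,0,4.5]]}}

```text
time: 5.88
position: [0.5678, 0.1035, 0.0393]
tool_rot: [0.051, 0.999, -0.0, -0.0]
ft_force: [0.4, -0.8, 0.2]
grip_width: 0.0428
```

Request:
{"fn": "arm_command", "kwargs": {"targets": [[0,0.2,-3,0,5],[0,0.2,-8,0,6],[0,0.2,-13,0,7],[0,0.2,-18,0,8],[0,0.2,-20,0,8]]}}

```text
time: 6.5
position: [0.5697, 0.1057, 0.2431]
tool_rot: [0.051, 0.999, 0.0, 0.003]
ft_force: [-1.0, -0.6, 0.1]
grip_width: 0.0773
```

```bash
python3 -c "
from h import *
delta([.40,.30,.25],None);s=cap('wrist','w3')
P=cloud(s);v,u=np.nonzero(s['d']>0)
O=np.array([.5720,.1938]);a=np.radians(84.1);ey=np.array([np.cos(a),np.sin(a)]);ex=np.array([ey[1],-ey[0]])
J=(P[:,:2]-O)@np.c_[ex,ey]*1000
for n,a0,a1 in [('grip',.062,.07),('carr',.028,.034)]:
  k=(P[:,2]>a0)&(P[:,2]<a1)&(J[:,0]>-25)&(J[:,0]<28)&(J[:,1]>-120)&(J[:,1]<-5)
  print(n,k.sum(),np.percentile(J[k],[2,50,98],axis=0).round(1).tolist())
"
```

```text
t 6.5 pos [0.5697 0.1057 0.2431] F [-1.   -0.61  0.12] w 0.0773 q [-0.009  0.44   1.531 -0.     1.165 -1.479]
[[-0.995, 0.101, 0.006], [0.101, 0.995, -0.0], [-0.006, 0.0, -1.0]]
delta cm [18.84 17.62 -0.8 ] spin None
grip 302 [[-5.7, -95.3], [5.4, -87.6], [17.6, -79.8]]
carr 988 [[-15.2, -100.8], [1.7, -71.9], [26.5, -55.9]]
```

View pics/w3.png

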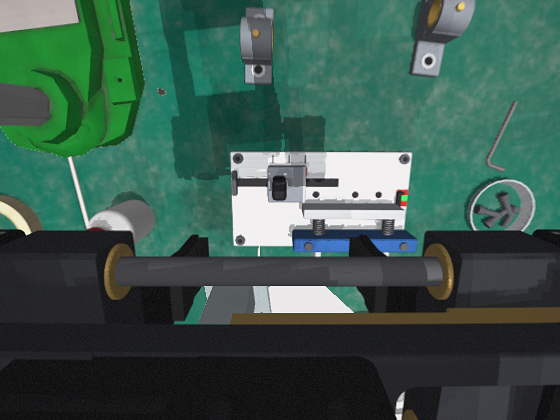

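The grip now reads jig y -87.6 (expected -87) and the stop face -55.9 (expected -55), so the slide is set. Now to the long block, turning the jaws onto its long axis.

Request:
{"fn": "arm_command", "kwargs": {"targets": [[3.5,2.5,-0.2,0.17,8.7],[7,5,-0.4,0.34,8.7],[10.5,7.6,-0.6,0.51,8.7],[14,10.2,-0.7,0.68,8.7],[17.4,12.7,-0.7,0.85,8.7]]}}

```text
time: 7.18
position: [0.4063, 0.2502, 0.2458]
tool_rot: [0.46, 0.888, -0.0, -0.0]
ft_force: [0.5, 0.3, -0.6]
grip_width: 0.0867
```

Request:
{"fn": "arm_command", "kwargs": {"targets": [[0,0,0,0.17,8.7],[0,0,0,0.34,8.7],[0,0,0,0.51,8.7],[0,0,0,0.68,8.7],[0,0,0,0.83,8.7]]}}

```text
time: 7.8
position: [0.4073, 0.2494, 0.2456]
tool_rot: [0.779, 0.627, -0.001, -0.0]
ft_force: [-0.4, -0.5, -0.8]
grip_width: 0.087
```

Request:
{"fn": "arm_command", "kwargs": {"targets": [[0,0,0,0,8.7],[0,0,0,0,8.7]]}}

```text
time: 8.05
position: [0.4076, 0.2496, 0.2461]
tool_rot: [0.777, 0.63, -0.0, -0.0]
ft_force: [-0.0, 1.1, 0.0]
grip_width: 0.087
```

```bash
python3 -c "
from h import *
st();s=cap('wrist','w4')
P=cloud(s);v,u=np.nonzero(s['d']>0)
k0=(P[:,0]>.33)&(P[:,0]<.48)&(P[:,1]>.24)&(P[:,1]<.36)&(v<228)
for n,a0,a1 in [('foot',.009,.015),('all',.006,.07),('nip',.061,.07),('body',.04,.062)]:
  k=k0&(P[:,2]>a0)&(P[:,2]<a1);q=P[k]
  if k.sum()>3: print(n,k.sum(),q.mean(0).round(4),cv2.minAreaRect(np.float32(q[:,:2]*1000)))
"
```

```text
t 8.05 pos [0.4076 0.2496 0.2461] F [-0.05  1.1   0.04] w 0.087 q [ 0.315  0.298  1.761 -0.     1.083  0.523]
[[0.207, 0.978, -0.001], [0.978, -0.207, -0.0], [-0.001, -0.001, -1.0]]
foot 1388 [0.4067 0.3008 0.0125] ((389.21649169921875, 307.93267822265625), (50.70005798339844, 148.48855590820312), 67.38003540039062)
all 2431 [0.4067 0.301  0.031 ] ((389.21649169921875, 307.93267822265625), (50.70005798339844, 148.48855590820312), 67.38003540039062)
nip 51 [0.4062 0.3    0.0631] ((406.2880859375, 300.5270690917969), (7.716313362121582, 28.261730194091797), 1.9030992984771729)
body 1003 [0.4068 0.3011 0.0558] ((405.9373779296875, 300.8724365234375), (32.056495666503906, 39.86012268066406), 77.9666519165039)
```

View pics/w4.png

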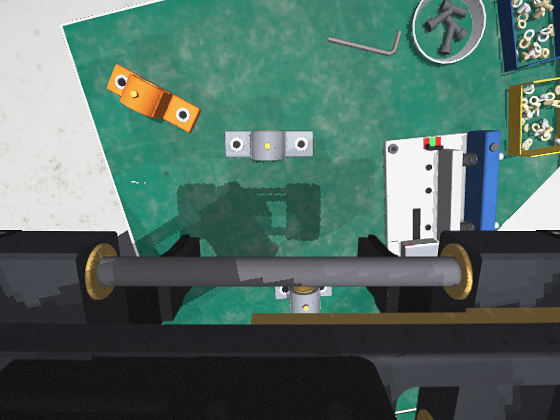

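```bash
python3 -c "
from h import *
delta([.406,.301,.10],-12)
s=load('w4');cv2.imwrite('pics/w4c.png',cv2.resize(s['p'][110:180,200:340,::-1],None,fx=5,fy=5,interpolation=cv2.INTER_CUBIC))
P=cloud(s);a=np.radians(-12);e=np.array([np.cos(a),np.sin(a)]);n=np.array([-e[1],e[0]])
J=(P[:,:2]-[.406,.301])@np.c_[n,e]*1000
k=(P[:,2]>.009)&(P[:,2]<.016)&(abs(J[:,0])<25)&(abs(J[:,1])<80)
print(k.sum(),np.percentile(J[k],[1,50,99],axis=0).round(1).tolist())
"
```

```text
t 8.1 pos [0.4077 0.2496 0.2462] F [-0.5  -0.26  0.08] w 0.0867 q [ 0.315  0.298  1.761 -0.     1.083  0.524]
[[0.207, 0.978, -0.001], [0.978, -0.207, -0.0], [-0.0, -0.001, -1.0]]
delta cm [ 5.   -1.22 14.62] spin 0.0009492282951581897
1386 [[-15.9, -53.9], [0.2, 21.8], [14.7, 54.0]]
```

View pics/w4c.png

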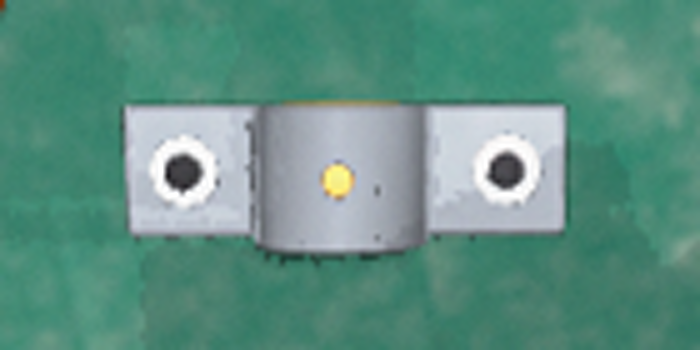

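The enlarged crop shows the grey block with a foot of about ±54 mm, so about 110 mm. That makes it the long block, not the short or the orange one. I'll descend on it.

Request:
{"fn": "arm_command", "kwargs": {"targets": [[2.5,-0.6,5,0,8.7],[5,-1.2,10,0,8.7],[5,-1.2,15,0,8.7],[5,-1.2,18,0,8.7],[5,-1.2,18,0,8.7]]}}

```text
time: 8.72
position: [0.4049, 0.3004, 0.0645]
tool_rot: [0.777, 0.63, -0.003, -0.001]
ft_force: [-0.0, -1.4, 0.1]
grip_width: 0.0872
```

```bash
python3 -c "
from h import *
delta([.4059,.3007,.017],-12);s=cap('wrist','w5')
"
```

```text
t 8.725 pos [0.4049 0.3004 0.0645] F [-0.01 -1.42  0.07] w 0.0872 q [ 0.416  0.628  1.859 -0.     0.661  0.625]
[[0.207, 0.978, -0.005], [0.978, -0.207, -0.002], [-0.003, -0.005, -1.0]]
delta cm [0.06 0.11 4.75] spin 0.0005014541920372295
```

View pics/w5.png

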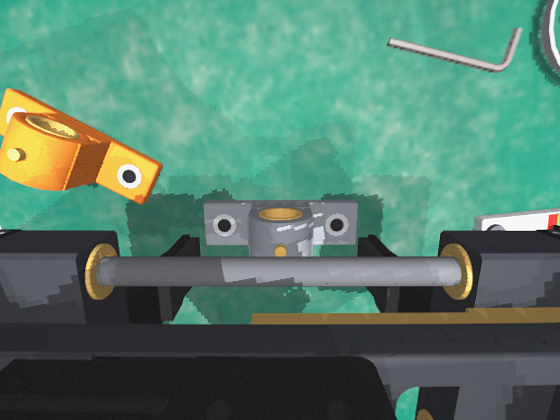

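The block body, at columns 248–314, is centred between the fingers. I'll go down and grip at 45 N.

Request:
{"fn": "arm_command", "kwargs": {"targets": [[0,0.1,2.5,0,8.7],[0,0.1,4.2,0,8.7],[0,0.1,4.7,0,8.7],[0,0.1,4.7,0,8.7],[0,0.1,4.7,0,3.5]], "newtons": 45}}

```text
time: 9.4
position: [0.4083, 0.3013, 0.0206]
tool_rot: [0.777, 0.629, 0.001, 0.0]
ft_force: [-0.8, -0.1, 0.3]
grip_width: 0.0826
```

Request:
{"fn": "arm_command", "kwargs": {"targets": [[0,0,0,0,3.5],[0,0,0,0,3.5],[0,0,0,0,3.5],[0,0,0,0,3.5],[0,0,0,0,3.5]]}}

```text
time: 10.02
position: [0.4066, 0.3009, 0.0195]
tool_rot: [0.777, 0.629, -0.001, -0.0]
ft_force: [-2.3, 1.2, 1.3]
grip_width: 0.0397
```

Request:
{"fn": "arm_command", "kwargs": {"targets": [[0,0,0,0,3.5],[0,0,0,0,3.5]]}}

```text
time: 10.28
position: [0.4066, 0.3009, 0.0195]
tool_rot: [0.777, 0.629, -0.001, -0.0]
ft_force: [-3.1, 2.3, 2.0]
grip_width: 0.0396
```

Gripped at 39.6 mm. I'll lift straight up, then carry and turn back to the jig.

Request:
{"fn": "arm_command", "kwargs": {"targets": [[0,0,-2,0,3.5],[0,0,-5,0,3.5],[0,0,-8,0,3.5],[0,0,-11,0,3.5],[0,0,-13,0,3.5]]}}

```text
time: 10.9
position: [0.4083, 0.3007, 0.1504]
tool_rot: [0.777, 0.629, 0.001, 0.001]
ft_force: [-0.0, -0.1, -4.3]
grip_width: 0.0397
```

Request:
{"fn": "arm_command", "kwargs": {"targets": [[-0.6,1.9,0,-0.17,3.5],[-1.3,3.8,0,-0.34,3.5],[-2,5.7,0,-0.51,3.5],[-2.6,7.6,0,-0.68,3.5],[-3.3,9.6,0,-0.84,3.5]]}}

```text
time: 11.52
position: [0.495, 0.2478, 0.1486]
tool_rot: [0.451, 0.893, -0.001, -0.0]
ft_force: [0.4, -0.2, -3.7]
grip_width: 0.0397
```

```bash
python3 -c "
from h import *
delta([.5805,.1977,.15],84.1)"
```

```text
t 11.525 pos [0.495  0.2478 0.1486] F [ 0.44 -0.24 -3.71] w 0.0397 q [ 2.630e-01  5.320e-01  1.684e+00 -1.000e-03  9.260e-01 -3.720e-01]
[[-0.594, 0.805, -0.001], [0.805, 0.594, -0.001], [-0.0, -0.001, -1.0]]
delta cm [-9.11  3.91 -0.14] spin -0.8321844872714916
```

Request:
{"fn": "arm_command", "kwargs": {"targets": [[-1.8,0.8,0,-0.17,3.5],[-3.6,1.6,0,-0.34,3.5],[-5.5,2.4,0,-0.51,3.5],[-7.3,3.1,0,-0.68,3.5],[-9.1,3.9,0,-0.83,3.5]]}}

```text
time: 12.15
position: [0.5798, 0.1971, 0.1483]
tool_rot: [0.053, 0.999, -0.001, -0.001]
ft_force: [0.3, 1.2, -4.7]
grip_width: 0.04
```

Request:
{"fn": "arm_command", "kwargs": {"targets": [[0,0,0,0,3.5],[0,0,0,0,3.5]]}}

```text
time: 12.4
position: [0.5783, 0.1981, 0.1487]
tool_rot: [0.056, 0.998, -0.0, -0.001]
ft_force: [-0.0, 0.4, -4.6]
grip_width: 0.0399
```

```bash
python3 -c "
from h import *
delta([.5805,.1977,.06],84.1);s=cap('wrist','w6');cap('scene','s6')"
```

```text
t 12.4 pos [0.5783 0.1981 0.1487] F [-0.03  0.38 -4.55] w 0.0399 q [ 0.147  0.599  1.535  0.     1.01  -1.31 ]
[[-0.994, 0.113, -0.003], [0.113, 0.994, -0.0], [0.003, -0.001, -1.0]]
delta cm [-0.25 -0.01  8.87] spin -0.010047090900838699
```

View pics/w6.png

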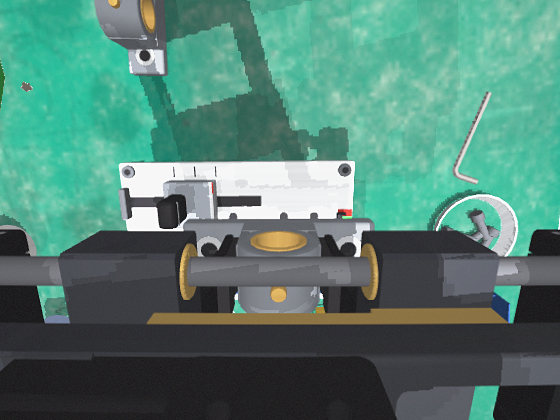

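View pics/s6.png

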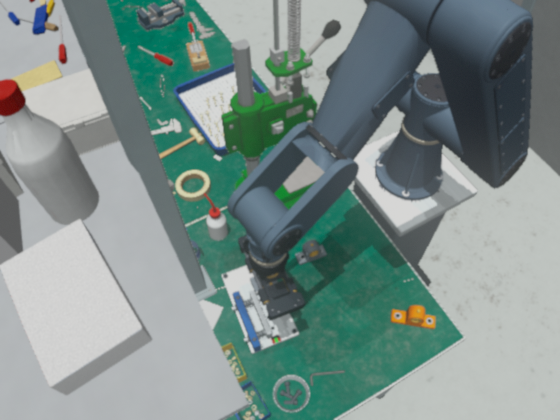

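```bash
cat > blk.py <<'E'
from h import *
import sys
s=load(sys.argv[1]);tz=float(sys.argv[2]);rm=int(sys.argv[3]) if len(sys.argv)>3 else 245
P=cloud(s);v,u=np.nonzero(s['d']>0)
O=np.array([.5720,.1936]);a=np.radians(84.1);ey=np.array([np.cos(a),np.sin(a)]);ex=np.array([ey[1],-ey[0]])
J=np.c_[(P[:,:2]-O)@np.c_[ex,ey],P[:,2]]*1000
zf=(tz-.0195+.012)*1000
k=(abs(J[:,2]-zf)<4)&(u>170)&(u<400)&(v>205)&(v<rm)
q=J[k];print(k.sum(),np.percentile(q,[1,50,99],axis=0).round(1).tolist())
B=np.arange(-60,70,6);E=[(b,np.min(q[abs(q[:,1]-b)<3,0])) for b in B if (abs(q[:,1]-b)<3).sum()>2]
print([(int(b),round(x,1)) for b,x in E])
E=np.array(E);f=np.polyfit(E[1:-1,0],E[1:-1,1],1);print('slope deg',np.degrees(f[0]),'x at 0',f[1])
E
python3 blk.py w6 .1487
```

```text
2418 [[-9.9, -48.0, 137.5], [-6.2, 8.4, 141.6], [3.2, 58.0, 144.8]]
[(-48, np.float64(-10.1)), (-42, np.float64(-10.2)), (-36, np.float64(-10.0)), (-30, np.float64(-10.0)), (-24, np.float64(-10.1)), (-18, np.float64(-10.0)), (-12, np.float64(-10.0)), (-6, np.float64(-10.3)), (0, np.float64(-9.8)), (6, np.float64(-9.8)), (12, np.float64(-9.9)), (18, np.float64(-9.7)), (24, np.float64(-9.7)), (30, np.float64(-9.7)), (36, np.float64(-9.6)), (42, np.float64(-9.5)), (48, np.float64(-9.5)), (54, np.float64(-9.4)), (60, np.float64(-9.4))]
slope deg 0.42980938299467447 x at 0 -9.878953691183936
```

Held block against the jig: near face at x -9.9 mm, yaw off by 0.4°, right foot end at about y -49, so 6 mm from the stop. I'll correct the yaw and lower.

Request:
{"fn": "arm_command", "kwargs": {"targets": [[0,0,3,-0.01,3.5],[0,0,6,-0.01,3.5],[0,0,9,-0.01,3.5],[0,0,10.5,-0.01,3.5],[0,0,10.5,-0.01,3.5]]}}

```text
time: 13.12
position: [0.5786, 0.1983, 0.0437]
tool_rot: [0.05, 0.999, -0.0, -0.001]
ft_force: [0.8, 0.2, -3.8]
grip_width: 0.04
```

Request:
{"fn": "arm_command", "kwargs": {"targets": [[0,0,0,0,3.5],[0,0,0,0,3.5]]}}

```text
time: 13.38
position: [0.5807, 0.1983, 0.0459]
tool_rot: [0.05, 0.999, 0.0, 0.001]
ft_force: [0.5, 0.2, -4.6]
grip_width: 0.0397
```

```bash
python3 -c "
from h import *
o,M=st();delta([.5805,.1977,.0315],84.1);cap('wrist','w7')"; python3 blk.py w7 .044
```

```text
t 13.375 pos [0.5807 0.1983 0.0459] F [ 0.49  0.21 -4.58] w 0.0397 q [ 0.147  0.748  1.59   0.     0.801 -1.323]
[[-0.995, 0.101, 0.003], [0.101, 0.995, 0.0], [-0.003, 0.001, -1.0]]
t 13.375 pos [0.5807 0.1983 0.0459] F [ 0.49  0.21 -4.58] w 0.0397 q [ 0.147  0.748  1.59   0.     0.801 -1.323]
[[-0.995, 0.101, 0.003], [0.101, 0.995, 0.0], [-0.003, 0.001, -1.0]]
delta cm [ 0.02 -0.06  1.44] spin 0.002129062686060303
2482 [[-7.5, -47.9, 32.8], [-4.2, 6.7, 38.6], [5.4, 58.3, 40.4]]
[(-48, np.float64(-7.1)), (-42, np.float64(-7.2)), (-36, np.float64(-7.2)), (-30, np.float64(-7.3)), (-24, np.float64(-7.5)), (-18, np.float64(-7.3)), (-12, np.float64(-7.4)), (-6, np.float64(-7.6)), (0, np.float64(-7.4)), (6, np.float64(-7.5)), (12, np.float64(-7.5)), (18, np.float64(-7.5)), (24, np.float64(-7.7)), (30, np.float64(-7.6)), (36, np.float64(-7.7)), (42, np.float64(-7.7)), (48, np.float64(-7.7)), (54, np.float64(-7.8)), (60, np.float64(-7.6))]
slope deg -0.3364958012133491 x at 0 -7.46596284692289
```

View pics/w7.png

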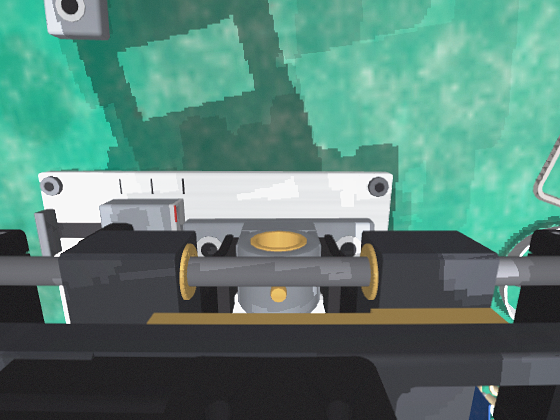

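Request:
{"fn": "arm_command", "kwargs": {"targets": [[0,0,0.5,0,3.5],[0,0,1,0,3.5],[0,0,1.2,0,3.5],[0,0,1.2,0,3.5]]}}

```text
time: 13.92
position: [0.5794, 0.198, 0.0321]
tool_rot: [0.05, 0.999, -0.0, -0.0]
ft_force: [0.2, -0.7, -3.9]
grip_width: 0.0396
```

Request:
{"fn": "arm_command", "kwargs": {"targets": [[0,0,0.1,0,3.5],[0,0,0.2,0,3.5],[0,0,0.2,0,3.5]]}}

```text
time: 14.3
position: [0.5798, 0.1982, 0.0315]
tool_rot: [0.05, 0.999, -0.0, 0.0]
ft_force: [-2.3, 0.7, 4.3]
grip_width: 0.0397
```

It's down on the plate: the vertical force changed by +8 N at z 0.0315, as predicted. Now I'll slide to the stop.

Request:
{"fn": "arm_command", "kwargs": {"targets": [[0,-0.1,0,0,3.5],[0,-0.2,0,0,3.5],[0,-0.3,0,0,3.5],[0,-0.4,0,0,3.5],[0,-0.4,0,0,3.5]]}}

```text
time: 14.92
position: [0.5806, 0.1958, 0.0317]
tool_rot: [0.051, 0.999, 0.001, 0.002]
ft_force: [-0.7, 5.1, 4.7]
grip_width: 0.0399
```

Request:
{"fn": "arm_command", "kwargs": {"targets": [[0,-0.05,0,0,3.5],[0,-0.1,0,0,3.5],[0,-0.1,0,0,3.5]]}}

```text
time: 15.3
position: [0.5808, 0.1948, 0.0317]
tool_rot: [0.051, 0.999, 0.001, 0.002]
ft_force: [0.5, 5.0, 4.9]
grip_width: 0.0397
```

```bash
python3 -c "
from h import *
o,M=st();cap('wrist','w8')"; python3 blk.py w8 .0315
```

```text
t 15.3 pos [0.5808 0.1948 0.0317] F [0.54 4.99 4.88] w 0.0397 q [ 0.14   0.768  1.599  0.003  0.77  -1.331]
[[-0.995, 0.102, 0.004], [0.102, 0.995, 0.003], [-0.004, 0.003, -1.0]]
2551 [[-14.1, -55.8, 20.2], [-3.6, -3.7, 24.5], [5.9, 54.8, 27.5]]
[(-60, np.float64(-16.0)), (-54, np.float64(-16.2)), (-48, np.float64(-6.9)), (-42, np.float64(-6.8)), (-36, np.float64(-6.7)), (-30, np.float64(-6.8)), (-24, np.float64(-6.8)), (-18, np.float64(-6.8)), (-12, np.float64(-7.1)), (-6, np.float64(-7.0)), (0, np.float64(-7.2)), (6, np.float64(-7.2)), (12, np.float64(-7.1)), (18, np.float64(-7.1)), (24, np.float64(-7.2)), (30, np.float64(-7.0)), (36, np.float64(-7.3)), (42, np.float64(-7.0)), (48, np.float64(-7.2)), (54, np.float64(-7.2))]
slope deg 1.3154632517928475 x at 0 -7.449755422115329
```

Request:
{"fn": "arm_command", "kwargs": {"targets": [[0,-0.05,0,0,3.5],[0,-0.1,0,0,3.5],[0,-0.1,0,0,3.5]]}}

```text
time: 15.72
position: [0.5809, 0.1937, 0.0317]
tool_rot: [0.051, 0.999, 0.001, 0.002]
ft_force: [0.5, 5.6, 4.7]
grip_width: 0.0398
```

Request:
{"fn": "arm_command", "kwargs": {"targets": [[0,-0.05,0,0,3.5],[0,-0.1,0,0,3.5],[0,-0.1,0,0,3.5]]}}

```text
time: 16.1
position: [0.5809, 0.1927, 0.0317]
tool_rot: [0.051, 0.999, 0.001, 0.002]
ft_force: [1.0, 5.9, 4.0]
grip_width: 0.0399
```

```bash
python3 -c "
from h import *
o,M=st();s=cap('wrist','w9');cv2.imwrite('pics/w9c.png',cv2.resize(s['p'][160:260,20:420,::-1],None,fx=2,fy=2,interpolation=cv2.INTER_CUBIC))"; python3 blk.py w9 .0315
```

```text
t 16.1 pos [0.5809 0.1927 0.0317] F [1.   5.86 4.02] w 0.0399 q [ 0.137  0.768  1.601  0.003  0.768 -1.334]
[[-0.995, 0.101, 0.005], [0.101, 0.995, 0.003], [-0.005, 0.003, -1.0]]
2549 [[-14.5, -55.7, 20.2], [-3.3, -5.2, 24.5], [6.2, 52.6, 27.6]]
[(-60, np.float64(-16.2)), (-54, np.float64(-15.9)), (-48, np.float64(-6.5)), (-42, np.float64(-6.6)), (-36, np.float64(-6.5)), (-30, np.float64(-6.5)), (-24, np.float64(-6.6)), (-18, np.float64(-6.6)), (-12, np.float64(-6.6)), (-6, np.float64(-6.8)), (0, np.float64(-6.7)), (6, np.float64(-6.7)), (12, np.float64(-6.9)), (18, np.float64(-6.7)), (24, np.float64(-6.6)), (30, np.float64(-6.9)), (36, np.float64(-6.9)), (42, np.float64(-7.0)), (48, np.float64(-6.8)), (54, np.float64(-6.7))]
slope deg 1.3376050031271045 x at 0 -7.135579937279026
```

View pics/w9c.png

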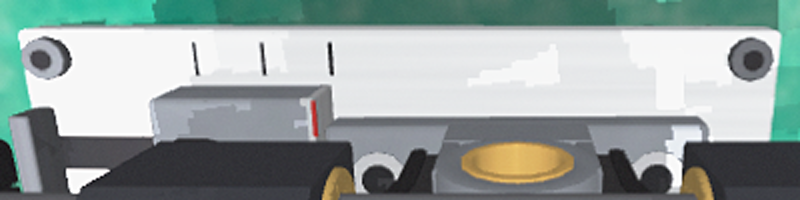

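Request:
{"fn": "arm_command", "kwargs": {"targets": [[0,-0.05,0,0,3.5],[0,-0.1,0,0,3.5],[0,-0.1,0,0,3.5]]}}

```text
time: 16.52
position: [0.581, 0.1925, 0.0318]
tool_rot: [0.051, 0.999, 0.002, 0.003]
ft_force: [1.0, 7.8, 4.1]
grip_width: 0.0395
```

Request:
{"fn": "arm_command", "kwargs": {"targets": [[0,-0.05,0,0,3.5],[0,-0.1,0,0,3.5],[0,-0.1,0,0,3.5]]}}

```text
time: 16.9
position: [0.581, 0.1924, 0.0319]
tool_rot: [0.052, 0.999, 0.003, 0.003]
ft_force: [0.6, 10.0, 3.8]
grip_width: 0.0396
```

Block is against the stop: the force climbs with no more travel at y 0.1925. Now I'll push +x into the rail.

Request:
{"fn": "arm_command", "kwargs": {"targets": [[-0.15,0,0,0,3.5],[-0.3,0,0,0,3.5],[-0.45,0,0,0,3.5],[-0.6,0,0,0,3.5],[-0.6,0,0,0,3.5]]}}

```text
time: 17.52
position: [0.5815, 0.1924, 0.0318]
tool_rot: [0.052, 0.999, 0.003, -0.003]
ft_force: [-8.3, 12.6, 11.1]
grip_width: 0.0398
```

Request:
{"fn": "arm_command", "kwargs": {"targets": [[-0.1,0,0,0,3.5],[-0.2,0,0,0,3.5],[-0.3,0,0,0,3.5],[-0.3,0,0,0,3.5]]}}

```text
time: 18.02
position: [0.5819, 0.1923, 0.0318]
tool_rot: [0.052, 0.999, 0.003, -0.006]
ft_force: [-12.0, 12.5, 15.1]
grip_width: 0.0395
```

```bash
python3 -c "
from h import *
o,M=st();s=cap('wrist','w10');cap('scene','s10')
cv2.imwrite('pics/s10c.png',cv2.resize(load('s10')['p'][250:370,200:320,::-1],None,fx=5,fy=5,interpolation=cv2.INTER_CUBIC))"; python3 blk.py w10 .0315
```

```text
t 18.025 pos [0.5819 0.1923 0.0318] F [-12.03  12.51  15.07] w 0.0395 q [ 0.134  0.772  1.587  0.01   0.792 -1.339]
[[-0.994, 0.105, -0.011], [0.105, 0.995, 0.006], [0.011, 0.004, -1.0]]
2568 [[-12.6, -55.6, 20.2], [-2.5, -6.4, 24.8], [7.1, 52.5, 27.4]]
[(-60, np.float64(-15.9)), (-54, np.float64(-15.9)), (-48, np.float64(-6.0)), (-42, np.float64(-6.1)), (-36, np.float64(-6.0)), (-30, np.float64(-6.1)), (-24, np.float64(-6.3)), (-18, np.float64(-5.9)), (-12, np.float64(-6.2)), (-6, np.float64(-6.0)), (0, np.float64(-5.9)), (6, np.float64(-6.0)), (12, np.float64(-5.9)), (18, np.float64(-5.8)), (24, np.float64(-5.9)), (30, np.float64(-6.0)), (36, np.float64(-5.9)), (42, np.float64(-5.9)), (48, np.float64(-5.8)), (54, np.float64(-5.6))]
slope deg 1.790524533712534 x at 0 -6.43315373116884
```

View pics/s10c.png

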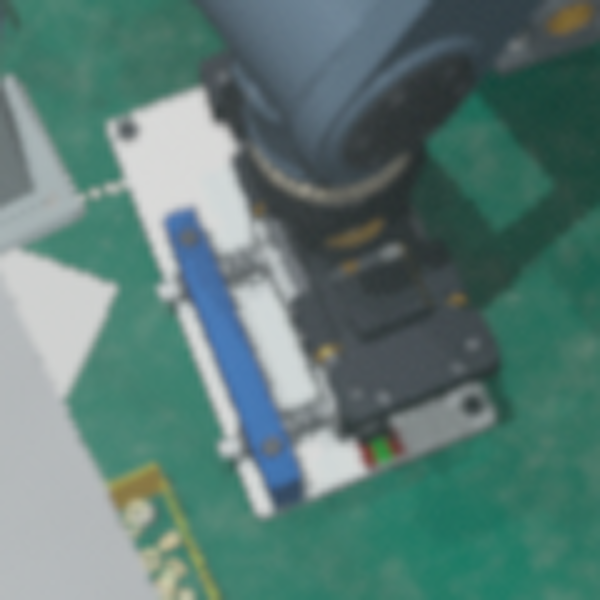

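View pics/w10.png

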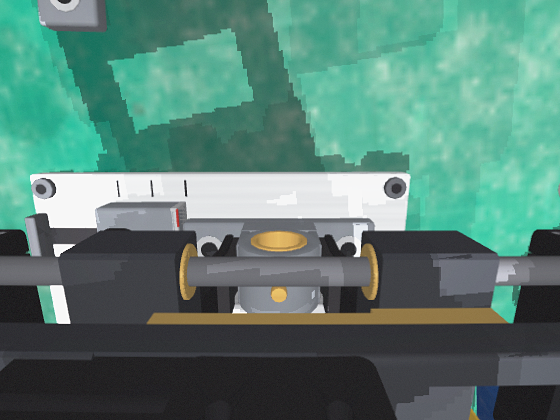

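The push has stalled after about 1 mm while vertical force rose to 15 N. It may be binding by friction, or catching on the plate's dark dots. I'll back off and check the dot heights in the earlier depth image.

Request:
{"fn": "arm_command", "kwargs": {"targets": [[0.3,0.05,-0.1,0,3.5],[0.6,0.1,-0.2,0,3.5],[0.8,0.1,-0.2,0,3.5],[0.8,0.1,-0.2,0,3.5]]}}

```text
time: 18.62
position: [0.5813, 0.1924, 0.0322]
tool_rot: [0.051, 0.999, 0.002, 0.002]
ft_force: [1.9, 7.5, -4.8]
grip_width: 0.0396
```

```bash
python3 -c "
from h import *
s=load('w3')
P=cloud(s);v,u=np.nonzero(s['d']>0)
O=np.array([.5720,.1936]);a=np.radians(84.1);ey=np.array([np.cos(a),np.sin(a)]);ex=np.array([ey[1],-ey[0]])
J=np.c_[(P[:,:2]-O)@np.c_[ex,ey],P[:,2]]*1000
g=s['p'].max(2)[v,u]
k=(g<90)&(J[:,0]>5)&(J[:,0]<28)&(J[:,1]>-10)&(J[:,1]<65)&(J[:,2]<25)
for a,b in [(-10,12),(12,45),(-55,-10)]:
  kk=(g<90)&(J[:,0]>-5)&(J[:,0]<28)&(J[:,1]>a)&(J[:,1]<b)&(J[:,2]<25);print(a,b,kk.sum(),np.median(J[kk],axis=0),J[kk][:,2].max() if kk.sum() else 0)
k=(J[:,0]>-16)&(J[:,0]<29)&(J[:,1]>-52)&(J[:,1]<60)
print('heights pct',np.percentile(J[k][:,2],[1,50,95,99,100]));o,M=st()"
```

```text
-10 12 22 [22.14589336  9.10411019 12.77601439] 14.37224565755195
12 45 27 [21.58171799 39.46693613 12.70588395] 13.811202847514407
-55 -10 271 [  7.15083248 -35.21624914  12.49204946] 14.391134108115889
heights pct [ 11.1216942  330.36863119 356.18611858 356.7770513  357.58766386]
t 18.625 pos [0.5813 0.1924 0.0322] F [ 1.91  7.5  -4.81] w 0.0396 q [ 0.136  0.767  1.6    0.005  0.77  -1.336]
[[-0.995, 0.102, 0.004], [0.102, 0.995, 0.004], [-0.003, 0.004, -1.0]]
```

The dots are flush, so it was friction from pressing down too hard. Fz is back at the free-hang value, so I'll push again lightly.

Request:
{"fn": "arm_command", "kwargs": {"targets": [[-0.15,0,0,0,3.5],[-0.3,0,0,0,3.5],[-0.45,0,0,0,3.5],[-0.45,0,0,0,3.5]]}}

```text
time: 19.12
position: [0.5819, 0.1924, 0.0319]
tool_rot: [0.052, 0.999, 0.002, -0.002]
ft_force: [-3.8, 8.5, -0.5]
grip_width: 0.0392
```

Request:
{"fn": "arm_command", "kwargs": {"targets": [[0,0.1,0,0,3.5],[0,0.2,0,0,3.5],[0,0.3,0,0,3.5],[0,0.3,0,0,3.5]]}}

```text
time: 19.62
position: [0.5858, 0.1922, 0.0322]
tool_rot: [0.05, 0.999, -0.0, 0.001]
ft_force: [0.6, 0.3, -3.9]
grip_width: 0.0396
```

```bash
python3 -c "
from h import *
o,M=st();s=cap('wrist','w11')"; python3 blk.py w11 .0317
```

```text
t 19.625 pos [0.5858 0.1922 0.0322] F [ 0.6   0.29 -3.93] w 0.0396 q [ 1.360e-01  7.720e-01  1.586e+00 -1.000e-03  7.820e-01 -1.334e+00]
[[-0.995, 0.1, 0.002], [0.1, 0.995, -0.0], [-0.002, -0.0, -1.0]]
2539 [[-7.7, -55.6, 20.5], [1.6, -4.6, 25.1], [11.1, 52.6, 27.8]]
[(-54, np.float64(-11.4)), (-48, np.float64(-1.6)), (-42, np.float64(-1.6)), (-36, np.float64(-1.6)), (-30, np.float64(-1.6)), (-24, np.float64(-1.6)), (-18, np.float64(-1.6)), (-12, np.float64(-1.9)), (-6, np.float64(-1.7)), (0, np.float64(-1.7)), (6, np.float64(-1.9)), (12, np.float64(-2.2)), (18, np.float64(-2.0)), (24, np.float64(-1.9)), (30, np.float64(-1.9)), (36, np.float64(-1.9)), (42, np.float64(-1.9)), (48, np.float64(-2.1)), (54, np.float64(-2.1))]
slope deg -0.31334419825953347 x at 0 -1.8050520973360387
```

Backing off the stop pressure freed it. The block slid to within about 1.7 mm of the rail and still touches the stop. I'll push on in stages.

Request:
{"fn": "arm_command", "kwargs": {"targets": [[-0.15,-0.05,0,0,3.5],[-0.3,-0.05,0,0,3.5],[-0.45,-0.05,0,0,3.5],[-0.6,-0.05,0,0,3.5],[-0.6,-0.05,0,0,3.5]]}}

```text
time: 20.3
position: [0.5884, 0.1918, 0.0322]
tool_rot: [0.051, 0.999, 0.0, -0.002]
ft_force: [-3.1, 3.3, -2.6]
grip_width: 0.0397
```

Request:
{"fn": "arm_command", "kwargs": {"targets": [[-0.15,0,0,0,3.5],[-0.3,0,0,0,3.5],[-0.3,0,0,0,3.5]]}}

```text
time: 20.68
position: [0.5902, 0.1916, 0.0322]
tool_rot: [0.051, 0.999, -0.0, -0.004]
ft_force: [-5.5, 3.0, -0.7]
grip_width: 0.0398
```

Request:
{"fn": "arm_command", "kwargs": {"targets": [[-0.15,0,0,0,3.5],[-0.3,0,0,0,3.5],[-0.45,0,0,0,3.5],[-0.6,0,0,0,3.5],[-0.6,0,0,0,3.5]]}}

```text
time: 21.3
position: [0.5936, 0.1913, 0.0319]
tool_rot: [0.051, 0.999, -0.0, -0.006]
ft_force: [-9.3, 4.5, 1.0]
grip_width: 0.0396
```

```bash
python3 -c "
from h import *
o,M=st();s=cap('wrist','w12');cap('scene','s12')
cv2.imwrite('pics/s12c.png',cv2.resize(load('s12')['p'][270:350,210:310,::-1],None,fx=7,fy=7,interpolation=cv2.INTER_CUBIC))"; python3 blk.py w12 .0320
```

```text
t 21.3 pos [0.5936 0.1913 0.0319] F [-9.29  4.55  1.  ] w 0.0396 q [ 0.132  0.782  1.555  0.003  0.816 -1.339]
[[-0.995, 0.101, -0.012], [0.101, 0.995, 0.0], [0.012, -0.001, -1.0]]
2536 [[0.0, -55.6, 20.7], [9.4, -6.4, 24.9], [19.0, 52.4, 28.0]]
[(-54, np.float64(-4.0)), (-48, np.float64(6.0)), (-42, np.float64(5.9)), (-36, np.float64(6.0)), (-30, np.float64(6.0)), (-24, np.float64(5.9)), (-18, np.float64(6.0)), (-12, np.float64(5.9)), (-6, np.float64(5.9)), (0, np.float64(5.9)), (6, np.float64(5.9)), (12, np.float64(5.8)), (18, np.float64(6.0)), (24, np.float64(6.0)), (30, np.float64(5.8)), (36, np.float64(5.9)), (42, np.float64(5.9)), (48, np.float64(5.9)), (54, np.float64(5.9))]
slope deg -0.05710176599788189 x at 0 5.922012667413987
```

View pics/s12c.png

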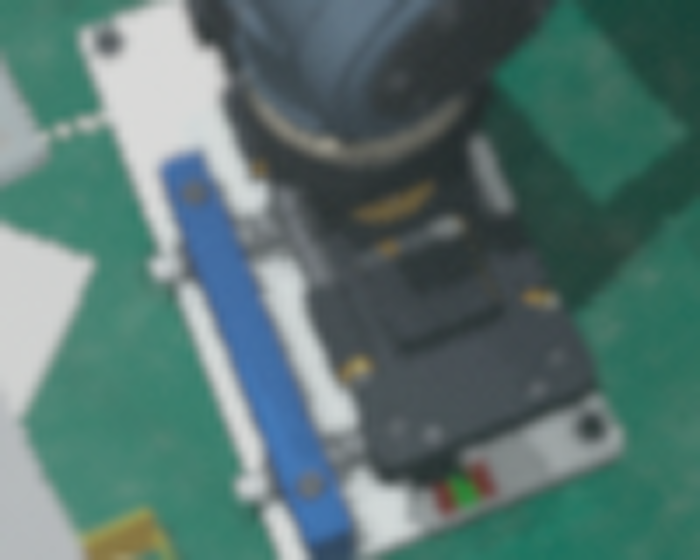

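View pics/w12.png

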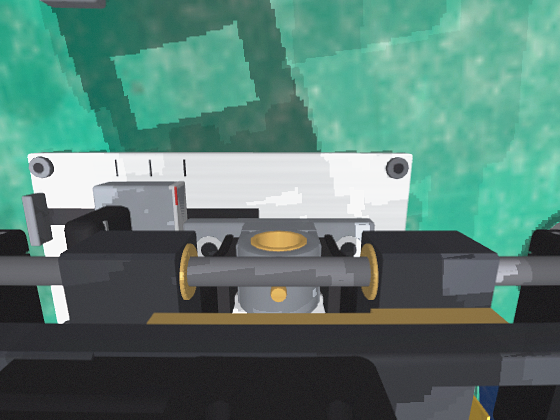

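The rail is pushed about 6 mm, the yaw is within 0.1°, and Fx is -9.3 N. The pointer is still hidden behind the gripper in the scene view. The tool is tilted about 0.7°, so I'll check the foot's flatness from depth and the gap at the stop.

```bash
cat > flat.py <<'E'
from h import *
import sys
s=load(sys.argv[1])
P=cloud(s);v,u=np.nonzero(s['d']>0)
O=np.array([.5720,.1936]);a=np.radians(84.1);ey=np.array([np.cos(a),np.sin(a)]);ex=np.array([ey[1],-ey[0]])
J=np.c_[(P[:,:2]-O)@np.c_[ex,ey],P[:,2]]*1000
x0=float(sys.argv[2])
def fit(k,n):
    q=J[k];
    for _ in range(3):
        A=np.c_[q[:,:2],np.ones(len(q))];c=np.linalg.lstsq(A,q[:,2],rcond=None)[0];r=q[:,2]-A@c;q=q[abs(r)<max(2.5*r.std(),.3)]
    print(n,len(q),'pitch dz/dx deg',np.degrees(c[0]).round(2),'roll dz/dy deg',np.degrees(c[1]).round(2),'mean',q.mean(0).round(2),'std',r.std().round(2))
fit((J[:,0]>x0+1)&(J[:,0]<x0+20)&(abs(J[:,1])>23)&(abs(J[:,1])<52)&(abs(J[:,2]-24)<3)&(v<255),'foot')
fit((J[:,0]>-30)&(J[:,0]<x0-6)&(J[:,1]>-40)&(J[:,1]<70)&(abs(J[:,2]-12)<3),'plate')
k=(J[:,0]>x0+1)&(J[:,0]<x0+12)&(abs(J[:,2]-24)<3)&(v<255);print('foot y ends',np.percentile(J[k][:,1],[0.5,1,99,99.5]).round(1))
k=(abs(J[:,2]-31)<2)&(J[:,1]<-40)&(J[:,1]>-110)&(J[:,0]<28)&(J[:,0]>-18);print('carr y max',np.percentile(J[k][:,1],[95,98,99.5]).round(1) if k.any() else None)
E
python3 flat.py w12 5.9; python3 flat.py w11 -1.7
```

```text
foot 2002 pitch dz/dx deg 4.26 roll dz/dy deg 0.09 mean [14.03 -0.48 25.2 ] std 0.61
plate 9059 pitch dz/dx deg -0.0 roll dz/dy deg -0.01 mean [-15.17  13.5   12.47] std 0.6
foot y ends [-145.4 -144.7   52.5   53.2]
carr y max [-56.6 -55.6 -55.1]
foot 1924 pitch dz/dx deg 4.69 roll dz/dy deg 0.16 mean [ 6.15 -0.89 25.46] std 0.58
plate 6509 pitch dz/dx deg 0.11 roll dz/dy deg 0.03 mean [-18.77  13.04  12.49] std 0.6
foot y ends [-145.1 -144.8   52.7   53.5]
carr y max [-56.8 -55.5 -55. ]
```

```bash
python3 -c "
from h import *
s=load('w12');cv2.imwrite('pics/w12c.png',cv2.resize(s['p'][175:260,80:240,::-1],None,fx=5,fy=5,interpolation=cv2.INTER_CUBIC))"
```

```text
(no output)
```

View pics/w12c.png

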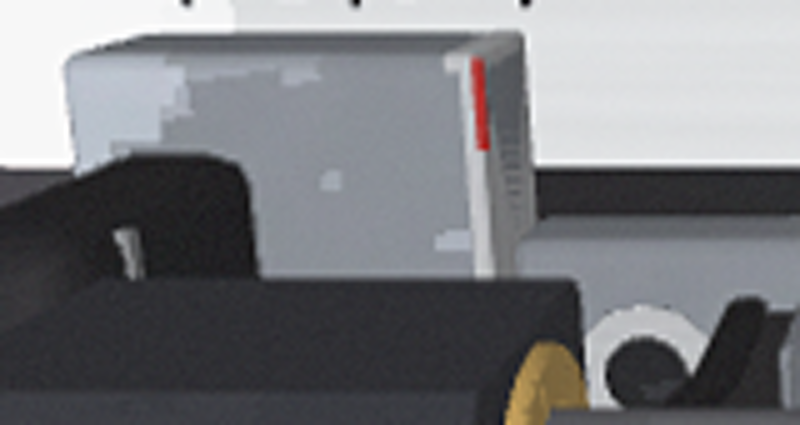

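```bash
cat > prof.py <<'E'
from h import *
import sys
O=np.array([.5720,.1936]);a=np.radians(84.1);ey=np.array([np.cos(a),np.sin(a)]);ex=np.array([ey[1],-ey[0]])
for n,x0 in zip(sys.argv[1::2],map(float,sys.argv[2::2])):
    s=load(n);P=cloud(s);v,u=np.nonzero(s['d']>0);J=np.c_[(P[:,:2]-O)@np.c_[ex,ey],P[:,2]]*1000
    for lo,hi in [(-50,-42),(44,52)]:
        k=(J[:,1]>lo)&(J[:,1]<hi)&(v<258)
        print(n,lo,[(d,int(kk.sum()),round(float(np.median(J[kk,2])),2)) for d in range(-2,14,2) for kk in [k&(abs(J[:,0]-x0-d)<1)&(J[:,2]<40)] if kk.sum()>2])
E
python3 prof.py w12 5.9 w11 -1.7 w9 -6.7 w6 -9.9 w7 -7.5
```

```text
w12 -50 [(-2, 46, 12.68), (0, 112, 17.34), (2, 52, 24.5), (4, 45, 25.03), (6, 39, 24.88), (8, 34, 24.7), (10, 32, 25.39), (12, 33, 25.28)]
w12 44 [(-2, 42, 12.63), (0, 114, 18.5), (2, 51, 24.77), (4, 51, 25.14), (6, 20, 24.83), (8, 15, 25.07), (10, 17, 25.24), (12, 14, 25.82)]
w11 -50 [(-2, 44, 12.56), (0, 113, 17.34), (2, 56, 24.92), (4, 49, 25.03), (6, 33, 25.21), (8, 33, 25.19), (10, 32, 25.57), (12, 35, 26.1)]
w11 44 [(-2, 43, 12.32), (0, 124, 18.97), (2, 55, 25.2), (4, 43, 25.33), (6, 18, 25.34), (8, 17, 25.41), (10, 17, 25.86), (12, 12, 25.8)]
w9 -50 [(-2, 44, 12.27), (0, 111, 16.49), (2, 53, 24.03), (4, 53, 24.47), (6, 38, 24.46), (8, 35, 24.41), (10, 31, 24.93), (12, 34, 25.52)]
w9 44 [(-2, 45, 12.38), (0, 117, 18.12), (2, 54, 24.77), (4, 51, 24.81), (6, 18, 24.83), (8, 17, 24.6), (10, 20, 24.76), (12, 14, 25.65)]
w6 -50 [(-2, 17, 12.33), (0, 16, 12.58), (2, 17, 12.2), (4, 18, 12.57), (6, 16, 12.21), (8, 17, 12.51), (10, 17, 12.68), (12, 15, 12.47)]
w6 44 [(-2, 16, 12.72), (0, 17, 12.47), (2, 16, 12.63), (4, 18, 12.46), (6, 17, 12.53), (8, 18, 12.39), (10, 18, 12.47), (12, 15, 12.74)]
w7 -50 [(-2, 39, 12.51), (0, 91, 29.08), (2, 91, 37.34), (4, 78, 37.96), (6, 6, 38.17)]
w7 44 [(-2, 37, 12.62), (0, 119, 32.59), (2, 86, 38.22), (4, 84, 38.07), (6, 44, 38.96), (8, 44, 39.03), (10, 32, 39.25), (12, 26, 39.69)]
```

The foot is level to about 0.5 mm but carried slightly lighter than when it first seated. I'll push to the middle of the range, then add about 1 mm of down-command to seat it flat.

Request:
{"fn": "arm_command", "kwargs": {"targets": [[-0.1,0,0,0,3.5],[-0.2,0,0,0,3.5],[-0.2,0,0.05,0,3.5],[-0.2,0,0.1,0,3.5],[-0.2,0,0.1,0,3.5]]}}

```text
time: 22.02
position: [0.5945, 0.1912, 0.0317]
tool_rot: [0.051, 0.999, -0.0, -0.007]
ft_force: [-12.6, 3.5, 7.5]
grip_width: 0.04
```

Request:
{"fn": "arm_command", "kwargs": {"targets": [[0,0,0,0,3.5],[0,0,0,0,3.5],[0,0,0,0,3.5]]}}

```text
time: 22.4
position: [0.5945, 0.1912, 0.0317]
tool_rot: [0.051, 0.999, -0.0, -0.007]
ft_force: [-13.4, 3.3, 7.5]
grip_width: 0.0395
```

```bash
python3 -c "
from h import *
o,M=st();s=cap('wrist','w13');cap('scene','s13');cap('top','t13')
cv2.imwrite('pics/s13c.png',cv2.resize(load('s13')['p'][280:350,220:310,::-1],None,fx=8,fy=8,interpolation=cv2.INTER_CUBIC))
cv2.imwrite('pics/t13c.png',cv2.resize(load('t13')['p'][140:210,170:280,::-1],None,fx=7,fy=7,interpolation=cv2.INTER_CUBIC))
"; python3 blk.py w13 .0320; python3 prof.py w13 7.4; python3 flat.py w13 7.4
```

```text
t 22.4 pos [0.5945 0.1912 0.0317] F [-13.36   3.27   7.5 ] w 0.0395 q [ 0.131  0.784  1.552  0.003  0.82  -1.34 ]
[[-0.995, 0.102, -0.014], [0.102, 0.995, 0.0], [0.014, -0.001, -1.0]]
2525 [[0.8, -55.6, 20.7], [10.2, -5.7, 24.8], [19.8, 52.4, 28.0]]
[(-54, np.float64(-2.9)), (-48, np.float64(6.8)), (-42, np.float64(6.9)), (-36, np.float64(7.0)), (-30, np.float64(6.9)), (-24, np.float64(6.8)), (-18, np.float64(6.7)), (-12, np.float64(6.8)), (-6, np.float64(6.7)), (0, np.float64(6.8)), (6, np.float64(6.8)), (12, np.float64(6.8)), (18, np.float64(6.7)), (24, np.float64(6.7)), (30, np.float64(6.8)), (36, np.float64(6.8)), (42, np.float64(6.8)), (48, np.float64(6.8)), (54, np.float64(6.8))]
slope deg -0.07365702603634346 x at 0 6.791972119723684
w13 -50 [(-2, 39, 12.75), (0, 121, 19.74), (2, 45, 24.77), (4, 49, 24.81), (6, 33, 24.68), (8, 38, 24.79), (10, 31, 25.44), (12, 32, 25.5)]
w13 44 [(-2, 38, 12.44), (0, 126, 20.6), (2, 46, 25.04), (4, 43, 24.74), (6, 15, 25.2), (8, 19, 25.0), (10, 14, 25.4), (12, 13, 25.88)]
foot 1892 pitch dz/dx deg 3.7 roll dz/dy deg 0.07 mean [15.36 -0.32 25.16] std 0.63
plate 9434 pitch dz/dx deg 0.01 roll dz/dy deg 0.03 mean [-14.34  13.6   12.5 ] std 0.6
foot y ends [-145.4 -144.9   52.2   53.1]
carr y max [-56.6 -55.6 -55.1]
```

View pics/s13c.png

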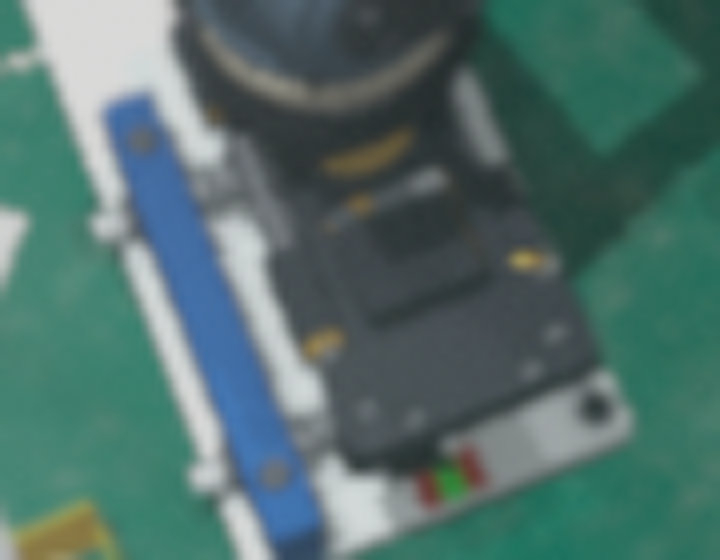

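View pics/t13c.png

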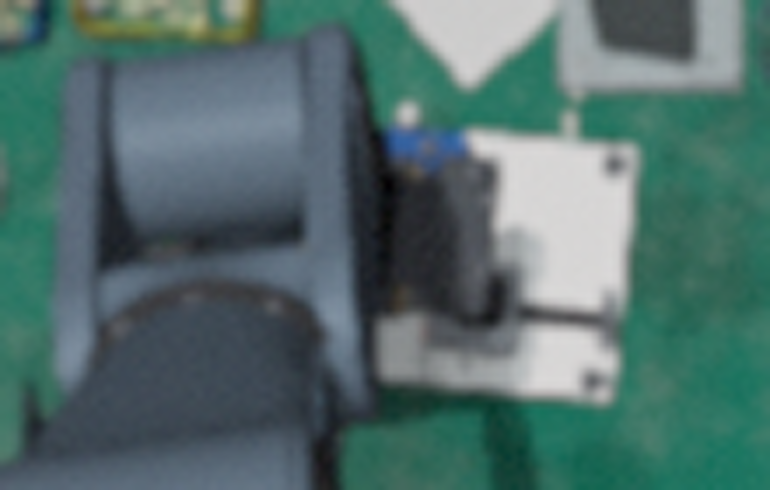

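Near face at 6.8 mm puts the rail push at about 7 mm, so about 9 N. As an independent check I'll look at the rail itself in the scene depth, before and now.

```bash
python3 -c "
from h import *
O=np.array([.5720,.1936]);a=np.radians(84.1);ey=np.array([np.cos(a),np.sin(a)]);ex=np.array([ey[1],-ey[0]])
for n in ['scene0','s10','s12','s13']:
    s=load(n);P=cloud(s);v,u=np.nonzero(s['d']>0);J=np.c_[(P[:,:2]-O)@np.c_[ex,ey],P[:,2]]*1000
    for lo,hi in [(-58,-45),(-45,-30),(-10,10),(10,30),(50,62)]:
        k=(J[:,0]>20)&(J[:,0]<62)&(J[:,1]>lo)&(J[:,1]<hi)&(J[:,2]>43)&(J[:,2]<51)
        print(n,lo,k.sum(),np.percentile(J[k,0],[5,50,95]).round(1) if k.sum()>3 else '')
    hsv=cv2.cvtColor(s['p'],cv2.COLOR_RGB2HSV)
s=load('s13');print(proj(s,[np.r_[O+.033*ex+y*ey,.02] for y in (.062,.066,.07)]))
cv2.imwrite('pics/s13d.png',cv2.resize(s['p'][325:350,260:290,::-1],None,fx=20,fy=20,interpolation=cv2.INTER_LINEAR))
cv2.imwrite('pics/s0d.png',cv2.resize(load('scene0')['p'][325:350,260:290,::-1],None,fx=20,fy=20,interpolation=cv2.INTER_LINEAR))
"
```

```text
scene0 -58 23 [31.7 37.3 42.7]
scene0 -45 28 [32.3 37.9 42.9]
scene0 -10 39 [32.4 37.8 43.2]
scene0 10 36 [32.7 38.6 43.2]
scene0 50 24 [32.8 37.7 50. ]
s10 -58 3 
s10 -45 15 [37.4 40.8 44.7]
s10 -10 10 [38.5 41.7 43.8]
s10 10 3 
s10 50 4 [41.8 42.4 43.3]
s12 -58 1 
s12 -45 3 
s12 -10 1 
s12 10 0 
s12 50 1 
s13 -58 0 
s13 -45 3 
s13 -10 1 
s13 10 0 
s13 50 0 
[[271.29477969 335.93477671]
 [271.92268042 337.41490921]
 [272.55270366 338.89946984]]
```

View pics/s13d.png

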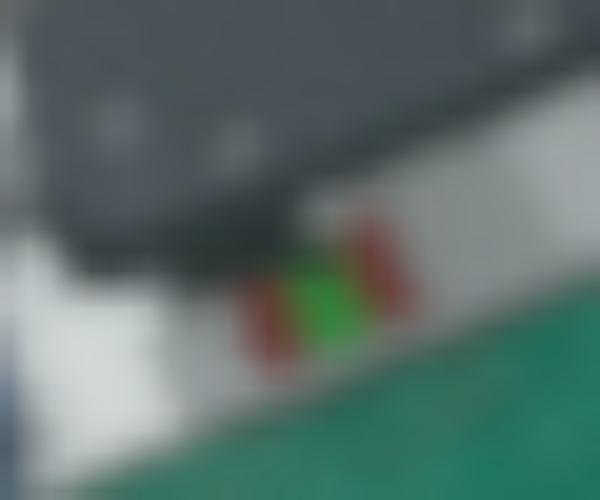

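View pics/s0d.png

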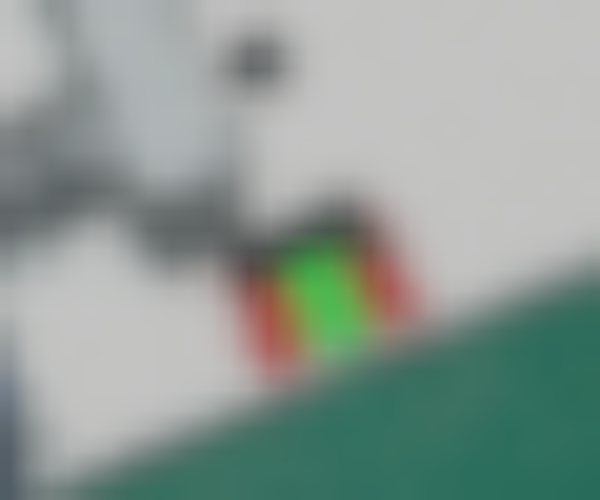

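Request:
{"fn": "arm_command", "kwargs": {"targets": [[0,0,0,0,3.5],[0,0,0,0,3.5],[0,0,0,0,3.5],[0,0,0,0,3.5]]}}

```text
time: 23.05
position: [0.5945, 0.1912, 0.0317]
tool_rot: [0.051, 0.999, -0.0, -0.007]
ft_force: [-13.4, 5.1, 7.4]
grip_width: 0.0397
```

```bash
python3 -c "
from h import *
st();print(robot.hand_in())"
```

```text
t 23.05 pos [0.5945 0.1912 0.0317] F [-13.35   5.13   7.41] w 0.0397 q [ 0.131  0.784  1.552  0.003  0.82  -1.34 ]
[[-0.995, 0.101, -0.014], [0.101, 0.995, 0.0], [0.014, -0.001, -1.0]]
the job is handed in; nothing more can be done
None
```

I pulled the slide out to its end stop, set the long block on the plate against the stop, and pushed it squarely into the rail. I handed in at 23 s, still gripping and pushing.

**Last checks:**
- **Slide:** it took 16 N without moving further, and its grip measured at jig y -87.6 mm (-87 is the end stop).
- **Stop:** 3–5 N of contact in the last readings, and the foot end looks in contact in the picture. The measured foot end came out about 2 mm past the stop face, which I took as measuring error.
- **Squareness:** the block is within 0.1° of the rail in yaw.
- **Push:** the block's position puts the rail about 7 mm back, so about 9 N, and it held steady.

**Checks that disagreed or were weak:**
- The wrist reads 13.4 N along x, just over the 13 N limit. I put the extra 4 N down to friction, as the block is pressed on the plate with about 12 N.
- The gripper mostly hid the pointer. What I could see of it had moved to the green, but I could not read it cleanly.
- The tool is tilted about 0.8°. Depth readings of the foot fitted a 3.7° pitch, but the same fit read 4.7° before the push. I took it as measuring error rather than real tilt, and the foot's height profile looked level to about 0.5–1 mm.
- The first push stuck on stop friction, with up to about 12 N along x and 15 N vertical at the wrist, and I backed off and repeated it.
- The arm actually started left of the press, so it never had to cross it.

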